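# Load the lens curing box and set its guarded timer

### The job

Cure the lens cells that stand loose on the green bench top: unlock the amber-windowed panel of the curing box with a quarter turn of its key, swing the panel fully aside, and stand every one of these cells upright side by side on the chamber floor, set down gently and not dropped. Then swing the panel shut, turn the key back to lock it, and last of all reach through the round guard opening and turn the recessed timer knob until its white pointer line meets the white mark on the ring around it. Leave the other things on the bench where they are.

Things in the scene. Friction and masses are not known exactly. Their poses are not given: they have to be found in the camera images.
- curing_box: the curing box, fixed: a grey bench instrument 122 (x) x 336 (y) mm, 80 mm high, its long front facing the robot; origin at the centre of its underside, x to its back, y to its left. Right part: the curing chamber, open at the top, under the swinging panel. Left part: the control block, whose flat aluminium guard plate (top at z = 80 mm) has one round opening. Between them a 46 mm bay with the latch under the panel's ear
- chamber_floor (a point): centre of the chamber floor, 30 mm above the box's underside, axes as the box. Inside the chamber is 110 mm (x) by 168 mm (y); its 6 mm walls rise 45 mm above the floor. Room for four cells, for instance at x +-28, y +-40 mm
- guard_opening (a point): centre of the round guard opening, 74 mm across, in the top face of the 5 mm guard plate, axes as the box. The knob stands in the well below it; the well floor is 50 mm below this point, and the top of the knob 21 mm below it
- knob_grip (a point): on the knob's axis, 32 mm below the guard opening's centre, at the middle of the knob's bar grip: 36 mm long, 12 mm thick, 23 mm high (11 mm above and below this point; a dial disc 48 mm across lies under it). Turns with the knob: its x axis runs along the bar towards the end with the white pointer line, its z axis up
- knob (a joint): turn of the recessed timer knob in rad, growing anticlockwise seen from above, range -1.5 to 1.5; at 0 the pointer aims along the box's +x. A little friction (0.04 N m) holds it wherever it is left. It starts well clockwise of the mark, by 1.0 to 2.1 rad, so a second grasp may be needed
- index_ring: flat fixed ring on the well floor round the knob's dial, 72 mm across, origin on the knob's axis; its white mark lies along its own x axis, and the knob is set when the x axis of knob_grip points the same way
- panel (a joint): swing of the panel in rad about its upright pivot: 0 shut over the chamber, 1.75 at the stop fully aside (open). Seen from above it opens anticlockwise: its front edge comes towards the robot and then to the right, and it comes to rest beyond the right end of the box. It stays where it is left (friction 0.12 N m). While the key is locked a cam holds it shut against an ordinary pull; do not force it
- panel_pivot (a point): the panel's pivot axis (upright) just outside the back right corner of the chamber, at height 80 mm, axes as the box. The panel is a 6 mm plate, its top face 83 mm above the bench, 122 x 180 mm, with an ear on its left that carries the key
- panel_handle (a point): middle of the panel's handle, 99 mm above the bench: an upright round black post 18 mm across and 32 mm high on the panel's top face, 124 mm from the pivot; moves with the panel, and can turn in the grasp
- key (a joint): turn of the latch key in rad, growing clockwise seen from above: 0 locked, 1.57 unlocked (stop at 1.60); stiff, friction 0.12 N m, stays where it is left
- key_bow (a point): middle of the key's bow, 103 mm above the bench, on the key's upright axis: a flat plate 30 mm long, 9 mm thick and 22 mm high. It moves with the panel and the key: its y axis runs along the bow, its x axis across the 9 mm. Locked with the panel shut, the bow lies along the box's y
- cell_04: one of the lens cells to be cured: a short round metal cell, black upper part over a pale foot, 32 mm across and 24 mm high (grip width 32 mm; the body reaches 19 mm up, above it is a narrow neck), standing on the green bench top left of the curing box; origin at the centre of its underside, z up; may be absent
- cell_20: one of the lens cells to be cured: a short round metal cell, black upper part over a pale foot, 32 mm across and 16 mm high, standing on the green bench top left of the curing box; origin at the centre of its underside, z up; may be absent
- cell_22: one of the lens cells to be cured: a short round metal cell, black upper part over a pale foot, 28 mm across and 18 mm high, standing on the green bench top left of the curing box; origin at the centre of its underside, z up; may be absent
- cell_12: one of the lens cells to be cured: a short round metal cell, black upper part over a pale foot, 30 mm across and 16 mm high (grip it below 13 mm), standing on the green bench top left of the curing box; origin at the centre of its underside, z up; may be absent
- gauge_block: bystander among the cells: black block 20 x 28 x 34 mm, origin at the centre of its underside; leave it
- oil_bottle: bystander: small white bottle, 31 mm across, 59 mm high; origin at its underside; leave it
- loupe: bystander: black eye loupe, 41 mm across, 36 mm high, behind the box; origin at its underside; leave it
- tape_roll: bystander: roll of masking tape lying flat, 100 mm across, 25 mm high; origin at its underside; leave it
Not all that is in view belongs to the job. Leave any red look-alike of the cell_22 alone. What is shaped like the cell_12 but red is not meant.

How it is judged:
By the outcome, as a careful person would: the job done as asked, in the order asked, and still so for the second after the job is handed in, with the robot touching nothing.
Of cell_04, cell_20, cell_22, cell_12 only 2 to 4 are there at a start; the rules pass over those that are not, and their reading is None.
At some moment in a run one of cell_04, cell_20, cell_22, cell_12 may be knocked a few centimetres aside while the robot is not near it.
It also fails if it takes over 210 s, if anything falls off the work surface, if the arm or the gripper's body presses on something with over 40 N, if the wrist force passes 120 N, or if a joint passes its speed limit or range.

### The arm

A 7-joint arm with a two-finger parallel gripper is mounted at the origin on a cart in front of the work surface, level with it; the furniture and walls round the work are solid. World frame = base frame: x ahead of the robot, y to its left, z up, the work surface at z = 0. Lengths are in m, angles in rad, forces in N, time in s.
With the tool pointing down it reaches from about 0.425 to 0.925 m from the base axis. Payload 6.8 kg.
Tool frame: the origin (TCP) lies at the very end of the fingers, on their centre line; the grasp point (between the pads) lies 19 mm behind it; z points along the fingers, y is the line along which they close (so a half turn about z gives the same grasp; the last joint's range is limited). The gripper opens to 85 mm and grips with 20 to 120 N. Pads are 22 mm wide; open, the fingers measure 114 mm over their backs; the gripper's body (76 mm by 85 mm) begins 54 mm behind the grasp point. The pads swing forward as they close: fully open they stand 13 mm farther back than shut.
Start: joints at [1.175, 0.477, 0.022, 1.555, -0.011, 1.109, -0.083], TCP at [0.192, -0.647, 0.231] pointing down, gripper open.
Joint ranges: [-2.96, 2.96], [-0.34, 2.1], [-1.41, 1.46], [0.24, 2.44], [-1.37, 4.51], [0.17, 1.92], [-2.96, 2.96]. Speed limits (rad/s): [2.39, 2.39, 3.14, 3.14, 3.14, 3.14, 3.14].

### API

Orientations are given as a unit quaternion [x, y, z, w].
In Python, from bench import state, snapshot, get_calibration, finish_job, outline_of, landmark_of gives the robot as it stands. The module is installed in compiled form; this text tells all that it offers.
- The arm moves only by the shell command python3 -m jog 'ROWS' [FORCE]. ROWS is JSON, a list of rows, each an object of numbers: "dx", "dy", "dz": the shift along the tool's x, y, z scaled (see below); "rx", "ry", "rz": the turn, a rotation vector about the tool's x, y, z scaled (see below); "fingers": the closure in counts, from 0 (fully open) to 255 (shut). In form: [{"dx": .., "dy": .., "dz": .., "rx": .., "ry": .., "rz": .., "fingers": ..}, ...]. A call has 1 to 8 rows; each row shifts and turns the commanded pose from where the row before left it, along the tool's axes as they then stand; what a row does not reach is not made up. The controller multiplies each number of a shift by 0.02 m and each number of a turn by 0.15 rad. A row lasts 1/10 s, in which the tool goes at most 50 mm and 8.59 degrees, less where a joint would pass 70% of its speed; a pose out of reach is approached as far as the arm can. A call with a number of a shift or a turn outside -1 to 1 is refused whole. A call with a gripper value outside its range is refused whole. The fingers move at their own pace and stop on an object; FORCE is the grip in N (left out, the last holds). Time passes only in rows, so rows that do not move let the fingers close. It gives the time, the measured TCP pose, the force, the opening and the grip force at its end, in the units of the state.
- state(): the state, without advancing time (a new reading comes with each control period).
- snapshot(name): name is "side" or "top"; returns (picture, depth): 420x560x3 uint8, blue, green, red; 420x560 float32, m along the optical axis (not along the pixel's ray), 0 where there is no reading.
- get_calibration(name): a dict with "camera_matrix" (3x3 intrinsics, pixels), "T" (4x4, takes a point from camera to world coordinates). Camera axes: x right, y up, looking along -z (the intrinsics and any distortion apply to the point x, -y, -z); pixel columns grow to the right and rows downward; lengths in m; the calibration is good to about 2 mm. A picture is of the moment at which its call begins. get_calibration takes no time and is no camera call.
- finish_job(): hands the job in; it is judged then, once.
Trained networks look in the newest picture that a camera, given by its name, has taken for a name from the list of things; names that differ only in an ending like _2 or _b are one class to them, and where a whole thing is asked for, a point or a joint stands for the part that bears it (a point fixed in the world has none). Each returns a list of dicts, best first, with "confidence" (0 to 1); they miss things now and then, are a little off and sometimes report something else, mostly with a low value. They report only what shows in the picture. A call takes as long as a camera call. They do not tell look-alikes from the thing itself.
- outline_of(camera, target): "region" (420x560 bool, what is visible of it).
- landmark_of(camera, target): "at" ([x, y, z] in m, in world coordinates, good to about 4 mm: a listed point, or the origin of a listed thing).
The state is a dict: "t": time; "joint_positions": joint angles; "dq": joint speeds; "joint_efforts": joint torques, N m; "position": TCP position; "tool_rot": TCP orientation; "ft_force": force on the tool from outside, world axes, zero at the start; "ft_torque": the same for the moment, N m; "finger_gap": opening from 0.0 (shut) to 1.0 (fully open); "grasp_force": force on a finger pad.
Only numpy, scipy, OpenCV 4.12 (cv2) and the standard library are available. Lean on these libraries where they do the work, as an engineer would, in place of code of your own. Each camera call takes 0.05 s, during which the arm holds its last target. There are 200 camera calls.

## Working session

There is one attempt and no reset: what is moved stays moved. The work goes in short steps, Python scripts to look and compute and a shell command to move; the robot and the scene stay as the last step left them, time stands still between calls to the robot, and variables do not carry over. Pictures are saved under pics/ and viewed, at most 14 in all, crops included, and the job is handed in when it is done.

```bash
mkdir -p pics; cat > h.py <<'E'
import numpy as np, cv2, json
from scipy.spatial.transform import Rotation as R
from bench import state, snapshot, get_calibration, outline_of, landmark_of
def world(cam, depth, mask):
    c=get_calibration(cam); K=np.array(c["camera_matrix"]); T=np.array(c["T"])
    v,u=np.nonzero(mask&(depth>0)); d=depth[v,u]
    p=np.c_[(u-K[0,2])/K[0,0]*d, -(v-K[1,2])/K[1,1]*d, -d, np.ones_like(d)]
    return (p@T.T)[:,:3],u,v
def proj(cam,P):
    c=get_calibration(cam); K=np.array(c["camera_matrix"]); T=np.array(c["T"])
    q=np.linalg.inv(T)@np.r_[P,1]; return K[0,2]+K[0,0]*q[0]/-q[2], K[1,2]+K[1,1]*(-q[1])/-q[2]
def go(target, yaw=None):
    """print tool-frame shift in units (of 0.02 m) to reach world target, and rz units to reach yaw of tool y axis"""
    s=state(); r=R.from_quat(s["tool_rot"]); p=np.array(s["position"])
    d=r.inv().apply(np.array(target)-p)/0.02
    print("pos",p.round(4),"units",d.round(2)); M=r.as_matrix(); print("x",M[:,0].round(3),"y",M[:,1].round(3),"z",M[:,2].round(3))
E
python3 - <<'E'
from h import *
for c in ["top","side"]:
    im,d=snapshot(c); cv2.imwrite(f"pics/{c}0.png",im)
    cal=get_calibration(c); print(c,cal)
    for n in ["curing_box","chamber_floor","guard_opening","knob_grip","panel_pivot","panel_handle","key_bow","cell_04","cell_20","cell_22","cell_12","gauge_block","oil_bottle","loupe","tape_roll"]:
        print(n,[(np.round(o["at"],4).tolist(),round(o["confidence"],2)) for o in landmark_of(c,n)][:3])
s=state(); print(s)
E
```

```text
top {'camera_matrix': array([[395.58391155,   0.        , 287.19174077],
       [  0.        , 395.58391155, 211.58131124],
       [  0.        ,   0.        ,   1.        ]]), 'T': array([[ 0.00256231,  0.9988349 , -0.04818991,  0.50914185],
       [-0.99988588,  0.0032765 ,  0.01474727,  0.04087458],
       [ 0.01488798,  0.04814662,  0.99872932,  1.078721  ],
       [ 0.        ,  0.        ,  0.        ,  1.        ]])}
curing_box [([0.502, -0.0755, 0.0011], 0.72)]
chamber_floor []
guard_opening [([0.482, 0.0294, 0.0808], 0.82)]
knob_grip [([0.4784, 0.0304, 0.0481], 0.72), ([0.6833, -0.2983, -0.0034], 0.48), ([0.5056, -0.0782, 0.0006], 0.41)]
panel_pivot [([0.5948, -0.2401, 0.0804], 0.91), ([0.4812, -0.1817, 0.1044], 0.67), ([0.4532, 0.3111, -0.0013], 0.44)]
panel_handle [([0.483, -0.1809, 0.1064], 0.68)]
key_bow [([0.4866, -0.0458, 0.1022], 0.39)]
cell_04 [([0.459, 0.196, -0.0006], 0.66), ([0.4534, 0.3073, 0.0026], 0.61), ([0.5219, 0.3502, 0.0012], 0.61)]
cell_20 [([0.459, 0.196, -0.0006], 0.66), ([0.4534, 0.3073, 0.0026], 0.61), ([0.5219, 0.3502, 0.0012], 0.61)]
cell_22 [([0.45
[... 2014 characters left out ...]
  0.47700946,  0.0223853 ,  1.55536318, -0.01150546,
        1.10929067, -0.08309155]), 'dq': array([ 4.60309515e-04, -7.85247632e-04,  9.14865607e-05, -4.36967396e-04,
       -7.47079034e-04, -4.36197419e-05,  3.42017579e-05]), 'joint_efforts': array([ 3.39355101e-04, -5.96318686e+01,  1.60676714e+00, -2.81545347e+01,
        1.25409651e-02,  1.61158252e-03, -9.76706758e-06]), 'position': array([ 0.19163385, -0.64726573,  0.23131685]), 'tool_rot': array([9.89663261e-01, 1.43410697e-01, 1.87247234e-05, 2.53399712e-05]), 'ft_force': array([-0.41443758,  0.04397377,  0.08912418]), 'ft_torque': array([-0.00590734,  0.06673011, -0.0027816 ]), 'grasp_force': 0.0, 'finger_gap': 1.0008493523183652}
```

```bash
sleep 1; ls pics
```

```text
side0.png
top0.png
```

View pics/top0.png

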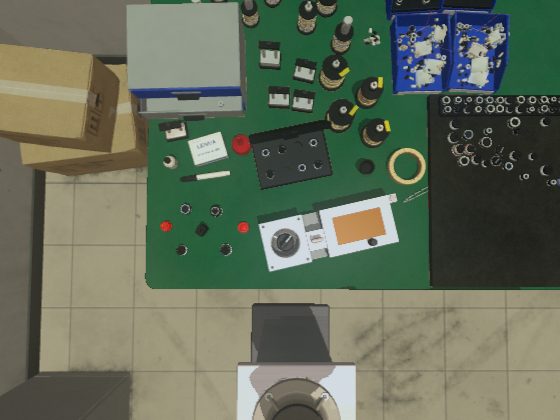

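View pics/side0.png

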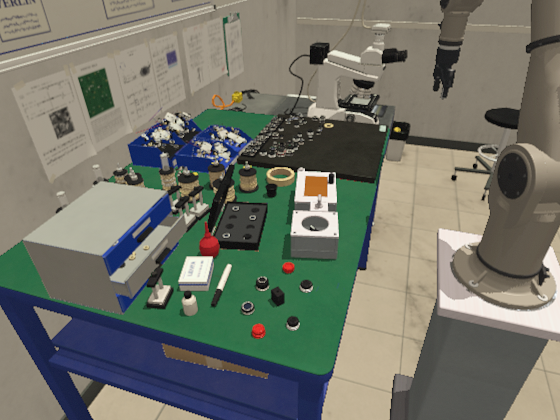

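Top: four black cells at (185,209), (215,211), (181,250), (226,250), red look-alikes at (166,227) and (243,228), gauge block at (201,230); box at (262–398, 195–270), knob at (287,241). The side view agrees. Now the box pose, cell sizes and the dial close up.

```bash
python3 - <<'E'
from h import *
im,d=snapshot("top")
P,u,v=world("top",d,np.ones(d.shape,bool))
# box top plane
m=(P[:,2]>0.070)&(P[:,2]<0.092)&(abs(P[:,0]-.5)<.13)&(abs(P[:,1]+.08)<.22)
rect=cv2.minAreaRect((P[m,:2]*1000).astype(np.float32)); print("box rect mm",rect, cv2.boxPoints(rect).round(1).tolist())
# cells
for c in [(185,209),(215,211),(181,250),(226,250),(166,227),(243,228),(201,230)]:
    mm=(abs(u-c[0])<12)&(abs(v-c[1])<12)&(P[:,2]>0.006)
    q=P[mm]; 
    (cx,cy),r=cv2.minEnclosingCircle((q[:,:2]*1000).astype(np.float32))
    print(c,"n",mm.sum(),"ctr",round(cx,1),round(cy,1),"dia",round(2*r,1),"maxz",(np.sort(q[:,2])[-4:]*1000).round(1),"mean",(q[:,:2].mean(0)*1000).round(1))
ims=np.mean([snapshot("top")[0].astype(float) for _ in range(3)],0).astype(np.uint8)
a=cv2.resize(ims[222:264,262:312],None,fx=12,fy=12,interpolation=cv2.INTER_CUBIC)
cv2.imwrite("pics/knob.png",a)
sm=snapshot("side")
P,u,v=world("side",sm[1],np.ones(d.shape,bool))
lab=cv2.resize(sm[0][255:345,230:330],None,fx=7.5,fy=6.6,interpolation=cv2.INTER_CUBIC); cv2.imwrite("pics/cells.png",lab)
for n in ["cell_04"]:
  for o in outline_of("side",n)+outline_of("top",n): print(o["confidence"],[int(t.mean()) for t in np.nonzero(o["region"])], o["region"].sum())
for X in [(.4586,.3105),(.521,.1418),(.5633,.219),(.459,.196),(.5219,.3502),(.563,.296)]:
    mm=(np.hypot(P[:,0]-X[0],P[:,1]-X[1])<.025)&(P[:,2]>0.004)
    q=P[mm]; print(X,proj("side",[*X,.01]),"n",mm.sum(),"maxz",(np.sort(q[:,2])[-4:]*1000).round(1),"mid",(((q[:,:2].max(0)+q[:,:2].min(0))/2)*1000).round(1), (np.ptp(q[:,:2],axis=0)*1000).round(1))
E
```

```text
box rect mm ((507.1702575683594, -89.04843139648438), (122.14623260498047, 356.09735107421875), 13.053516387939453) [[407.5, 70.5999984741211], [487.8999938964844, -276.29998779296875], [606.9000244140625, -248.6999969482422], [526.5, 98.19999694824219]]
(185, 209) n 97 ctr 566.9 299.1 dia 29.8 maxz [17.1 17.4 17.8 17.9] mean [567.4 298.8]
(215, 211) n 109 ctr 562.7 217.8 dia 31.7 maxz [23.5 23.9 24.6 26.3] mean [562.7 217.2]
(181, 250) n 87 ctr 458.3 308.6 dia 27.4 maxz [19.3 20.1 20.4 20.8] mean [457.8 308.3]
(226, 250) n 104 ctr 458.6 190.3 dia 30.8 maxz [16.4 17.5 17.9 19.1] mean [458.9 189.7]
(166, 227) n 87 ctr 521.7 350.8 dia 27.2 maxz [19.  19.1 19.1 20.1] mean [522. 350.]
(243, 228) n 98 ctr 518.9 143.4 dia 29.7 maxz [16.7 16.7 16.9 16.9] mean [518.8 143.2]
(201, 230) n 100 ctr 510.7 252.8 dia 31.8 maxz [35.8 35.9 36.  36.7] mean [511.3 251.8]
0.65 [323, 292] 145
0.6 [331, 258] 169
0.55 [283, 262] 163
0.47 [286, 306] 140
0.51 [210, 215] 116
0.49 [249, 225] 112
0.49 [225, 166] 99
0.42 [208, 185] 101
(0.4586, 0.3105) (np.float64(292.6538611168769), np.float64(321.82787185650494)) n 136 maxz [19.9 20.4 20.6 20.9] mid [457.9 312.6] [27.7 26.7]
(0.521, 0.1418) (np.float64(288.3414444835426), np.float64(265.96792077333936)) n 100 maxz [16.7 16.7 17.3 17.5] mid [518.9 147.9] [27.9 27.6]
(0.5633, 0.219) (np.float64(262.47018361167886), np.float64(283.0640671566658)) n 140 maxz [24.1 24.1 24.4 24.7] mid [563.2 223.3] [30.8 27.2]
(0.459, 0.196) (np.float64(306.10838425345804), np.float64(285.6482756384927)) n 123 maxz [17.2 17.2 17.5 17.6] mid [459.2 194.9] [30.6 30.1]
(0.5219, 0.3502) (np.float64(259.1803134528624), np.float64(328.9700906943408)) n 151 maxz [19.2 19.7 19.7 20.1] mid [521.8 355.3] [27.  26.3]
(0.563, 0.296) (np.float64(250.832773536548), np.float64(306.1705357323787)) n 132 maxz [16.6 16.9 17.  17.4] mid [567.6 303.9] [29.6 28.8]
```

View pics/knob.png

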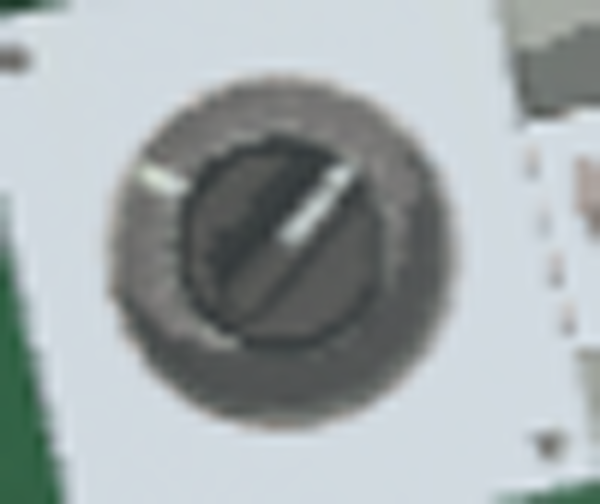

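View pics/cells.png

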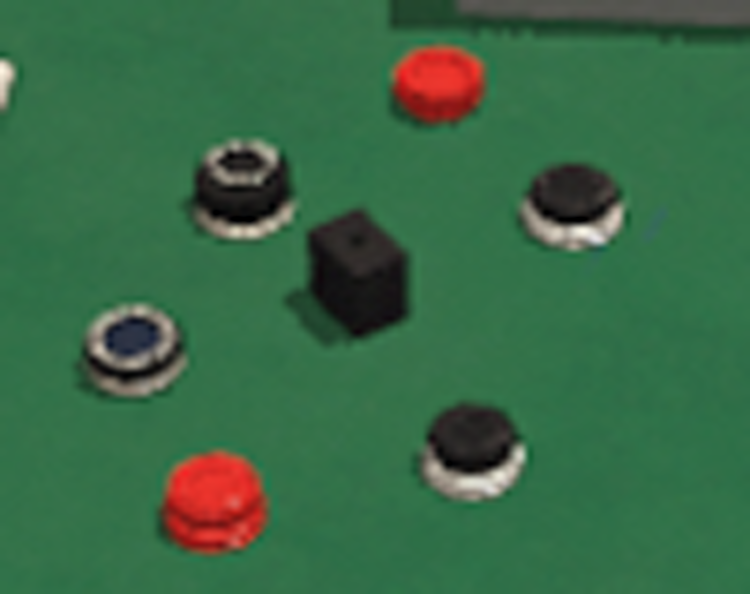

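```bash
R='"dx":0.91,"dy":-0.99'
python3 -m jog '[{"dx":0.91,"dy":-0.99,"fingers":130},{"dx":0.91,"dy":-0.99},{"dx":0.91,"dy":-0.99},{"dx":0.91,"dy":-0.99},{"dx":0.91,"dy":-0.99},{"dx":0.91,"dy":-0.99},{"dx":0.91,"dy":-0.99},{"dx":0.91,"dy":-0.99}]' 40
python3 -m jog '[{"dx":0.91,"dy":-0.99},{"dx":0.91,"dy":-0.99},{"dx":0.91,"dy":-0.99},{"dx":0.91,"dy":-0.99},{"dx":0.91,"dy":-0.99},{"dx":0.91,"dy":-0.99},{"dx":0.91,"dy":-0.99},{"dx":0.91,"dy":-0.99}]'
python3 -m jog '[{"dx":0.91,"dy":-0.99},{"dx":0.91,"dy":-0.99},{"dx":0.91,"dy":-0.99},{"dx":0.91,"dy":-0.99},{"dx":0.91,"dy":-0.99},{"dx":0.91,"dy":-0.99},{"dx":0.91,"dy":-0.99},{"dx":0.91,"dy":-0.99}]'
python3 -m jog '[{"rz":-1},{"rz":-1},{"rz":-1},{"rz":-1},{"rz":-1},{"rz":-1},{"rz":-1},{"rz":-1}]'
python3 -m jog '[{"rz":-1},{"rz":-1},{"rz":-0.07},{},{}]'
python3 -c "
from h import *
go([.487,-.0445,.087]);print(state()['joint_positions'])"
```

```text
pos [ 0.1916 -0.6473  0.2313] units [ 22.71 -24.71   7.22]
x [0.959 0.284 0.   ] y [ 0.284 -0.959  0.   ] z [ 0. -0. -1.]
[ 1.17491314  0.47698847  0.02240408  1.55539381 -0.01152569  1.10930938
 -0.08312875]validation failed for argument at $[0]...
validation failed for argument at $[0]...
validation failed for argument at $[0]...
validation failed for argument at $[0]...
validation failed for argument at $[0]...
```

```bash
python3 -m jog '[{"dx":0.91,"dy":-0.99,"dz":0,"rx":0,"ry":0,"rz":0,"fingers":130}]' 40;python3 -m jog '[{"dx":0.91,"dy":-0.99,"dz":0,"rx":0,"ry":0,"rz":0,"fingers":130}]'
```

```text
t: 2.05
position: [0.2006, -0.6253, 0.2311]
tool_rot: [0.99, 0.141, -0.001, 0.001]
ft_force: [0.6, 0.1, 0.1]
finger_gap: 0.852
grasp_force: 0.0
t: 2.15
position: [0.2149, -0.5988, 0.2311]
tool_rot: [0.99, 0.143, -0.0, 0.0]
ft_force: [0.6, 0.6, 0.3]
finger_gap: 0.692
grasp_force: 0.0
```

```bash

python3 -m jog '[{"dx":0.91,"dy":-0.99,"dz":0,"rx":0,"ry":0,"rz":0,"fingers":130},{"dx":0.91,"dy":-0.99,"dz":0,"rx":0,"ry":0,"rz":0,"fingers":130},{"dx":0.91,"dy":-0.99,"dz":0,"rx":0,"ry":0,"rz":0,"fingers":130},{"dx":0.91,"dy":-0.99,"dz":0,"rx":0,"ry":0,"rz":0,"fingers":130},{"dx":0.91,"dy":-0.99,"dz":0,"rx":0,"ry":0,"rz":0,"fingers":130},{"dx":0.91,"dy":-0.99,"dz":0,"rx":0,"ry":0,"rz":0,"fingers":130},{"dx":0.91,"dy":-0.99,"dz":0,"rx":0,"ry":0,"rz":0,"fingers":130},{"dx":0.91,"dy":-0.99,"dz":0,"rx":0,"ry":0,"rz":0,"fingers":130}]' >/dev/null
python3 -m jog '[{"dx":0.91,"dy":-0.99,"dz":0,"rx":0,"ry":0,"rz":0,"fingers":130},{"dx":0.91,"dy":-0.99,"dz":0,"rx":0,"ry":0,"rz":0,"fingers":130},{"dx":0.91,"dy":-0.99,"dz":0,"rx":0,"ry":0,"rz":0,"fingers":130},{"dx":0.91,"dy":-0.99,"dz":0,"rx":0,"ry":0,"rz":0,"fingers":130},{"dx":0.91,"dy":-0.99,"dz":0,"rx":0,"ry":0,"rz":0,"fingers":130},{"dx":0.91,"dy":-0.99,"dz":0,"rx":0,"ry":0,"rz":0,"fingers":130},{"dx":0.91,"dy":-0.99,"dz":0,"rx":0,"ry":0,"rz":0,"fingers":130},{"dx":0.91,"dy":-0.99,"dz":0,"rx":0,"ry":0,"rz":0,"fingers":130}]' >/dev/null
python3 -m jog '[{"dx":0.91,"dy":-0.99,"dz":0,"rx":0,"ry":0,"rz":0,"fingers":130},{"dx":0.91,"dy":-0.99,"dz":0,"rx":0,"ry":0,"rz":0,"fingers":130},{"dx":0.91,"dy":-0.99,"dz":0,"rx":0,"ry":0,"rz":0,"fingers":130},{"dx":0.91,"dy":-0.99,"dz":0,"rx":0,"ry":0,"rz":0,"fingers":130},{"dx":0,"dy":0,"dz":0,"rx":0,"ry":0,"rz":-1,"fingers":130},{"dx":0,"dy":0,"dz":0,"rx":0,"ry":0,"rz":-1,"fingers":130},{"dx":0,"dy":0,"dz":0,"rx":0,"ry":0,"rz":-1,"fingers":130},{"dx":0,"dy":0,"dz":0,"rx":0,"ry":0,"rz":-1,"fingers":130}]'
python3 -m jog '[{"dx":0,"dy":0,"dz":1,"rx":0,"ry":0,"rz":-1,"fingers":130},{"dx":0,"dy":0,"dz":1,"rx":0,"ry":0,"rz":-1,"fingers":130},{"dx":0,"dy":0,"dz":1,"rx":0,"ry":0,"rz":-1,"fingers":130},{"dx":0,"dy":0,"dz":1,"rx":0,"ry":0,"rz":-1,"fingers":130},{"dx":0,"dy":0,"dz":0,"rx":0,"ry":0,"rz":-1,"fingers":130},{"dx":0,"dy":0,"dz":0,"rx":0,"ry":0,"rz":-1,"fingers":130},{"dx":0,"dy":0,"dz":0,"rx":0,"ry":0,"rz":-0.07,"fingers":130},{"dx":0,"dy":0,"dz":0,"rx":0,"ry":0,"rz":0,"fingers":130}]'
python3 -c "
from h import *
go([.487,-.0445,.087]);print(state()['joint_positions'])"
```

```text
t: 4.55
position: [0.452, -0.1159, 0.2315]
tool_rot: [0.902, 0.432, 0.0, 0.0]
ft_force: [-0.2, 0.6, -0.0]
finger_gap: 0.494
grasp_force: 0.0
t: 5.35
position: [0.4521, -0.1161, 0.1515]
tool_rot: [0.624, 0.782, 0.0, 0.0]
ft_force: [-0.0, 0.8, 0.1]
finger_gap: 0.493
grasp_force: 0.0
pos [ 0.4521 -0.1161  0.1515] units [3.1  2.5  3.22]
x [-0.222  0.975 -0.   ] y [0.975 0.222 0.   ] z [ 0. -0. -1.]
[ 0.58245737  0.28577125 -0.53524263  2.08845658  0.1988866   0.81511161
  0.15161609]
```

```bash

python3 -m jog '[{"dx":0.8,"dy":0.63,"dz":0,"rx":0,"ry":0,"rz":0,"fingers":130},{"dx":0.8,"dy":0.63,"dz":0,"rx":0,"ry":0,"rz":0,"fingers":130},{"dx":0.8,"dy":0.63,"dz":0,"rx":0,"ry":0,"rz":0,"fingers":130},{"dx":0.7,"dy":0.61,"dz":0,"rx":0,"ry":0,"rz":0,"fingers":130},{"dx":0,"dy":0,"dz":0.8,"rx":0,"ry":0,"rz":0,"fingers":130},{"dx":0,"dy":0,"dz":0.8,"rx":0,"ry":0,"rz":0,"fingers":130},{"dx":0,"dy":0,"dz":0.5,"rx":0,"ry":0,"rz":0,"fingers":130}]'
python3 - <<'E'
from h import *
for c in ["top","side"]:
    im,d=snapshot(c)
    print([(np.round(o["at"],4).tolist(),round(o["confidence"],2)) for o in landmark_of(c,"key_bow")][:2])
cv2.imwrite("pics/key.png",cv2.resize(im[130:280,250:380],None,fx=4,fy=4,interpolation=cv2.INTER_CUBIC))
go([.487,-.0445,.087])
E
```

```text
t: 6.05
position: [0.4863, -0.0442, 0.1085]
tool_rot: [0.623, 0.782, -0.0, -0.0]
ft_force: [-0.2, 0.1, -0.3]
finger_gap: 0.491
grasp_force: 0.0
[([0.51, 0.2574, -0.0024], 0.18)]
[([0.4856, -0.0441, 0.1026], 0.56)]
pos [ 0.4868 -0.0443  0.1096] units [-0.01  0.01  1.13]
x [-0.224  0.974 -0.   ] y [0.974 0.224 0.   ] z [ 0. -0. -1.]
```

View pics/key.png

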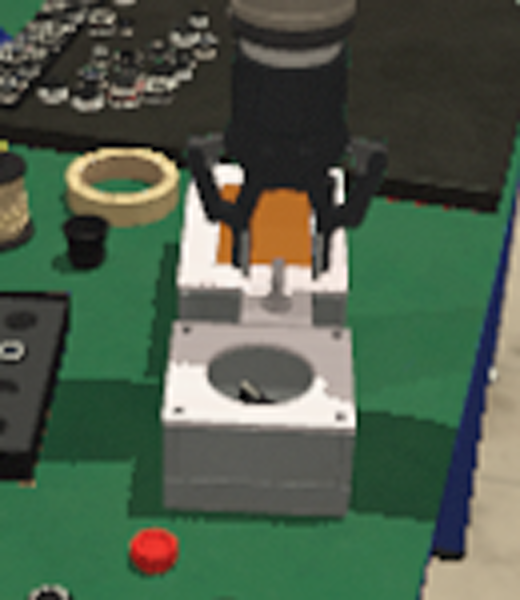

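The fingers straddle the key bow (278,280 in the crop), well centred. Descend and close.

```bash

python3 -m jog '[{"dx":0,"dy":0,"dz":0.6,"rx":0,"ry":0,"rz":0,"fingers":130},{"dx":0,"dy":0,"dz":0.45,"rx":0,"ry":0,"rz":0,"fingers":130},{"dx":0,"dy":0,"dz":0,"rx":0,"ry":0,"rz":0,"fingers":190},{"dx":0,"dy":0,"dz":0,"rx":0,"ry":0,"rz":0,"fingers":220},{"dx":0,"dy":0,"dz":0,"rx":0,"ry":0,"rz":0,"fingers":255},{"dx":0,"dy":0,"dz":0,"rx":0,"ry":0,"rz":0,"fingers":255},{"dx":0,"dy":0,"dz":0,"rx":0,"ry":0,"rz":0,"fingers":255}]' 50
python3 -c "
from h import *
s=state();print(s['ft_force'],s['ft_torque'],s['position'])"
```

```text
t: 6.95
position: [0.4864, -0.0443, 0.0883]
tool_rot: [0.622, 0.783, -0.0, -0.0]
ft_force: [0.6, 0.2, -3.3]
finger_gap: 0.099
grasp_force: 48.7
[ 0.63958093  0.18109261 -3.31271363] [ 0.03638861  0.092494   -0.14909165] [ 0.48641705 -0.04428378  0.08827757]
```

```bash

python3 -m jog '[{"dx":0,"dy":0,"dz":0,"rx":0,"ry":0,"rz":0.9,"fingers":255},{"dx":0,"dy":0,"dz":0,"rx":0,"ry":0,"rz":0.9,"fingers":255},{"dx":0,"dy":0,"dz":0,"rx":0,"ry":0,"rz":0.9,"fingers":255},{"dx":0,"dy":0,"dz":0,"rx":0,"ry":0,"rz":0.9,"fingers":255},{"dx":0,"dy":0,"dz":0,"rx":0,"ry":0,"rz":0.9,"fingers":255},{"dx":0,"dy":0,"dz":0,"rx":0,"ry":0,"rz":0.9,"fingers":255}]'
python3 -m jog '[{"dx":0,"dy":0,"dz":0,"rx":0,"ry":0,"rz":0.9,"fingers":255},{"dx":0,"dy":0,"dz":0,"rx":0,"ry":0,"rz":0.9,"fingers":255},{"dx":0,"dy":0,"dz":0,"rx":0,"ry":0,"rz":0.9,"fingers":255},{"dx":0,"dy":0,"dz":0,"rx":0,"ry":0,"rz":0.9,"fingers":255},{"dx":0,"dy":0,"dz":0,"rx":0,"ry":0,"rz":0.9,"fingers":255},{"dx":0,"dy":0,"dz":0,"rx":0,"ry":0,"rz":0.6,"fingers":255},{"dx":0,"dy":0,"dz":0,"rx":0,"ry":0,"rz":0,"fingers":255}]'
python3 -c "
from h import *
s=state();print(s['ft_force'],s['ft_torque'],s['position']);go([.4834,-.185,.09])"
```

```text
t: 7.55
position: [0.4874, -0.0451, 0.0883]
tool_rot: [0.882, 0.472, 0.001, 0.001]
ft_force: [4.2, -4.7, -6.9]
finger_gap: 0.096
grasp_force: 48.6
t: 8.25
position: [0.488, -0.0468, 0.0883]
tool_rot: [0.994, 0.109, 0.001, 0.001]
ft_force: [4.3, -8.4, -8.4]
finger_gap: 0.095
grasp_force: 49.5
[ 4.28781739 -8.4240273  -8.4353377 ] [-1.67794073 -0.95199379 -0.08980263] [ 0.48800943 -0.04682518  0.08834917]
pos [ 0.488  -0.0468  0.0883] units [-1.73  6.69 -0.06]
x [0.976 0.217 0.002] y [ 0.217 -0.976  0.003] z [ 0.003 -0.003 -1.   ]
```

```bash

python3 -m jog '[{"dx":0,"dy":0,"dz":0,"rx":0,"ry":0,"rz":0,"fingers":140},{"dx":0,"dy":0,"dz":0,"rx":0,"ry":0,"rz":0,"fingers":130},{"dx":0,"dy":0,"dz":0,"rx":0,"ry":0,"rz":0,"fingers":130},{"dx":0,"dy":0,"dz":-0.7,"rx":0,"ry":0,"rz":0,"fingers":130},{"dx":0,"dy":0,"dz":-0.8,"rx":0,"ry":0,"rz":0,"fingers":130},{"dx":0,"dy":0,"dz":-0.8,"rx":0,"ry":0,"rz":0,"fingers":130},{"dx":0,"dy":0,"dz":0,"rx":0,"ry":0,"rz":0,"fingers":130}]' 40
python3 -m jog '[{"dx":-0.3,"dy":0.96,"dz":0,"rx":0,"ry":0,"rz":0,"fingers":130},{"dx":-0.3,"dy":0.96,"dz":0,"rx":0,"ry":0,"rz":0,"fingers":130},{"dx":-0.3,"dy":0.96,"dz":0,"rx":0,"ry":0,"rz":0,"fingers":130},{"dx":-0.3,"dy":0.96,"dz":0,"rx":0,"ry":0,"rz":0,"fingers":130},{"dx":-0.3,"dy":0.96,"dz":0,"rx":0,"ry":0,"rz":0,"fingers":130},{"dx":-0.3,"dy":0.96,"dz":0,"rx":0,"ry":0,"rz":0,"fingers":130},{"dx":0,"dy":0.9,"dz":0,"rx":0,"ry":0,"rz":0,"fingers":130},{"dx":0,"dy":0,"dz":0,"rx":0,"ry":0,"rz":0,"fingers":130}]'
python3 - <<'E'
from h import *
for c in ["top","side"]:
    im,d=snapshot(c)
    for n in ["key_bow","panel_handle"]:print(c,n,[(np.round(o["at"],4).tolist(),round(o["confidence"],2)) for o in landmark_of(c,n)][:2])
cv2.imwrite("pics/hand.png",cv2.resize(im[130:280,250:380],None,fx=4,fy=4,interpolation=cv2.INTER_CUBIC))
go([.4834,-.185,.088])
E
```

```text
t: 8.95
position: [0.4881, -0.0438, 0.1362]
tool_rot: [0.994, 0.112, 0.002, 0.0]
ft_force: [0.9, -1.0, -0.5]
finger_gap: 0.488
grasp_force: 0.0
t: 9.75
position: [0.4808, -0.1844, 0.1337]
tool_rot: [0.994, 0.11, -0.0, 0.0]
ft_force: [-0.4, 0.2, -0.5]
finger_gap: 0.489
grasp_force: 0.0
top key_bow [([0.4846, -0.0517, 0.1005], 0.38)]
top panel_handle [([0.4838, -0.1855, 0.1041], 0.86)]
side key_bow [([0.4808, -0.0432, 0.1068], 0.44)]
side panel_handle [([0.4828, -0.19, 0.1012], 0.82), ([0.5627, 0.2186, -0.0013], 0.51)]
pos [ 0.481  -0.1809  0.1342] units [0.07 0.23 2.31]
x [ 0.975  0.223 -0.   ] y [ 0.223 -0.975 -0.   ] z [-0.  0. -1.]
```

View pics/hand.png

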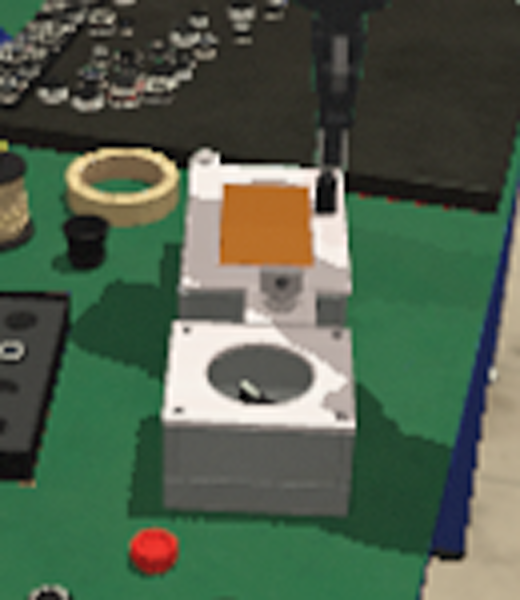

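The key bow now lies across (280,280), unlocked; fingers just above the handle (327,190). Descend and grip the handle.

```bash

python3 -m jog '[{"dx":0.05,"dy":0.3,"dz":0.3,"rx":0,"ry":0,"rz":0,"fingers":130},{"dx":0,"dy":0,"dz":0.8,"rx":0,"ry":0,"rz":0,"fingers":130},{"dx":0,"dy":0,"dz":0.8,"rx":0,"ry":0,"rz":0,"fingers":130},{"dx":0,"dy":0,"dz":0.3,"rx":0,"ry":0,"rz":0,"fingers":170},{"dx":0,"dy":0,"dz":0,"rx":0,"ry":0,"rz":0,"fingers":220},{"dx":0,"dy":0,"dz":0,"rx":0,"ry":0,"rz":0,"fingers":255},{"dx":0,"dy":0,"dz":0,"rx":0,"ry":0,"rz":0,"fingers":255},{"dx":0,"dy":0,"dz":0,"rx":0,"ry":0,"rz":0,"fingers":255}]' 50
python3 -c "
from h import *
s=state();print(s['ft_force'],s['ft_torque']);go([.4834,-.185,.088])"
```

```text
t: 10.85
position: [0.482, -0.1873, 0.0892]
tool_rot: [0.994, 0.111, -0.001, -0.001]
ft_force: [0.7, 0.5, -20.1]
finger_gap: 0.193
grasp_force: 49.1
[  0.73543268   0.48689807 -20.05283544] [ 0.1725389  -0.2153687   0.01747408]
pos [ 0.482  -0.1873  0.0892] units [ 0.09 -0.1   0.06]
x [ 0.975  0.222 -0.002] y [ 0.222 -0.975 -0.001] z [-0.003  0.001 -1.   ]
```

```bash

python3 -m jog '[{"dx":-0.314,"dy":0.443,"dz":0.05,"rx":0,"ry":0,"rz":-0.583,"fingers":255},{"dx":-0.314,"dy":0.443,"dz":0,"rx":0,"ry":0,"rz":-0.583,"fingers":255},{"dx":-0.314,"dy":0.443,"dz":0,"rx":0,"ry":0,"rz":-0.583,"fingers":255},{"dx":-0.314,"dy":0.443,"dz":0,"rx":0,"ry":0,"rz":-0.583,"fingers":255},{"dx":-0.314,"dy":0.443,"dz":0,"rx":0,"ry":0,"rz":-0.583,"fingers":255},{"dx":0,"dy":0,"dz":0,"rx":0,"ry":0,"rz":0,"fingers":255}]'
python3 -c "
from h import *
s=state();print(s['ft_force'],s['ft_torque']);go([.597,-.24,.088])"
```

```text
t: 11.45
position: [0.4707, -0.2418, 0.0892]
tool_rot: [0.946, 0.324, -0.001, 0.0]
ft_force: [-2.7, 0.6, -10.3]
finger_gap: 0.192
grasp_force: 50.2
[ -2.65160928   0.61221203 -10.31166138] [0.12314188 0.39916828 0.21571678]
pos [ 0.4707 -0.2418  0.0892] units [5.05 3.8  0.05]
x [ 0.79   0.613 -0.001] y [ 0.613 -0.79  -0.   ] z [-0.001 -0.    -1.   ]
```

Low forces; continue the remaining 15 rows.

```bash

python3 -m jog '[{"dx":-0.314,"dy":0.443,"dz":0,"rx":0,"ry":0,"rz":-0.583,"fingers":255},{"dx":-0.314,"dy":0.443,"dz":0,"rx":0,"ry":0,"rz":-0.583,"fingers":255},{"dx":-0.314,"dy":0.443,"dz":0,"rx":0,"ry":0,"rz":-0.583,"fingers":255},{"dx":-0.314,"dy":0.443,"dz":0,"rx":0,"ry":0,"rz":-0.583,"fingers":255},{"dx":-0.314,"dy":0.443,"dz":0,"rx":0,"ry":0,"rz":-0.583,"fingers":255},{"dx":-0.314,"dy":0.443,"dz":0,"rx":0,"ry":0,"rz":-0.583,"fingers":255},{"dx":-0.314,"dy":0.443,"dz":0,"rx":0,"ry":0,"rz":-0.583,"fingers":255},{"dx":-0.314,"dy":0.443,"dz":0,"rx":0,"ry":0,"rz":-0.583,"fingers":255}]'
python3 -m jog '[{"dx":-0.314,"dy":0.443,"dz":0,"rx":0,"ry":0,"rz":-0.583,"fingers":255},{"dx":-0.314,"dy":0.443,"dz":0,"rx":0,"ry":0,"rz":-0.583,"fingers":255},{"dx":-0.314,"dy":0.443,"dz":0,"rx":0,"ry":0,"rz":-0.583,"fingers":255},{"dx":-0.314,"dy":0.443,"dz":0,"rx":0,"ry":0,"rz":-0.583,"fingers":255},{"dx":-0.314,"dy":0.443,"dz":0,"rx":0,"ry":0,"rz":-0.583,"fingers":255},{"dx":0,"dy":0,"dz":0,"rx":0,"ry":0,"rz":0,"fingers":255},{"dx":0,"dy":0,"dz":0,"rx":0,"ry":0,"rz":0,"fingers":255}]'
python3 -c "
from h import *
s=state();print(s['ft_force'],s['ft_torque']);go([.597,-.24,.088])"
```

```text
t: 12.25
position: [0.5006, -0.3199, 0.0892]
tool_rot: [0.777, 0.629, -0.0, -0.001]
ft_force: [-0.7, 2.2, -11.2]
finger_gap: 0.192
grasp_force: 50.2
t: 12.95
position: [0.5439, -0.3521, 0.0893]
tool_rot: [0.624, 0.782, 0.0, -0.0]
ft_force: [0.7, 1.7, -9.8]
finger_gap: 0.193
grasp_force: 50.3
[ 0.66651874  1.70815726 -9.82011536] [ 0.45872828 -0.23278829  0.10281535]
pos [ 0.5439 -0.3521  0.0893] units [4.88 3.83 0.07]
x [-0.222  0.975  0.001] y [0.975 0.222 0.   ] z [ 0.     0.001 -1.   ]
```

```bash

python3 -m jog '[{"dx":-0.314,"dy":0.443,"dz":0,"rx":0,"ry":0,"rz":-0.583,"fingers":255},{"dx":-0.314,"dy":0.443,"dz":0,"rx":0,"ry":0,"rz":-0.583,"fingers":255},{"dx":-0.06,"dy":0.09,"dz":0,"rx":0,"ry":0,"rz":-0.12,"fingers":255},{"dx":0,"dy":0,"dz":0,"rx":0,"ry":0,"rz":0,"fingers":255}]'
python3 -c "
from h import *
s=state();print(s['ft_force'],s['ft_torque']);go([.597,-.24,.088])"
```

```text
t: 13.35
position: [0.561, -0.3584, 0.0891]
tool_rot: [0.546, 0.838, -0.001, -0.006]
ft_force: [-15.1, 9.8, 5.0]
finger_gap: 0.192
grasp_force: 52.3
[-15.05570706   9.75423687   5.01112909] [ 1.81716562  2.89894044 -0.47732307]
pos [ 0.561  -0.3584  0.0891] units [4.69 4.03 0.06]
x [-0.403  0.915  0.008] y [ 0.915  0.403 -0.008] z [-0.011  0.004 -1.   ]
```

```bash

python3 -m jog '[{"dx":0,"dy":0,"dz":0,"rx":0,"ry":0,"rz":0,"fingers":130},{"dx":0,"dy":0,"dz":0,"rx":0,"ry":0,"rz":0,"fingers":130},{"dx":0,"dy":0,"dz":-0.6,"rx":0,"ry":0,"rz":0,"fingers":80},{"dx":0,"dy":0,"dz":-0.9,"rx":0,"ry":0,"rz":0,"fingers":80},{"dx":0,"dy":0,"dz":-0.9,"rx":0,"ry":0,"rz":0,"fingers":80},{"dx":0,"dy":0,"dz":0,"rx":0,"ry":0,"rz":1,"fingers":80},{"dx":0,"dy":0,"dz":0,"rx":0,"ry":0,"rz":1,"fingers":80},{"dx":0,"dy":0,"dz":0,"rx":0,"ry":0,"rz":1,"fingers":80}]' 30
python3 -m jog '[{"dx":0,"dy":0,"dz":0,"rx":0,"ry":0,"rz":1,"fingers":80},{"dx":0,"dy":0,"dz":0,"rx":0,"ry":0,"rz":1,"fingers":80},{"dx":0,"dy":0,"dz":0,"rx":0,"ry":0,"rz":1,"fingers":80},{"dx":0,"dy":0,"dz":0,"rx":0,"ry":0,"rz":1,"fingers":80},{"dx":0,"dy":0,"dz":0,"rx":0,"ry":0,"rz":1,"fingers":80},{"dx":0,"dy":0,"dz":0,"rx":0,"ry":0,"rz":1,"fingers":80},{"dx":0,"dy":0,"dz":0,"rx":0,"ry":0,"rz":1,"fingers":80},{"dx":0,"dy":0,"dz":0,"rx":0,"ry":0,"rz":1,"fingers":80}]'
cat >> h.py <<'E'
def cells():
    im,d=snapshot("top"); hsv=cv2.cvtColor(im,cv2.COLOR_BGR2HSV)
    P,u,v=world("top",d,np.ones(d.shape,bool)); img=np.zeros(d.shape,np.uint8)
    red=((hsv[...,0]<12)|(hsv[...,0]>168))&(hsv[...,1]>120)
    m=(P[:,2]>.007)&(P[:,2]<.05)&(P[:,0]>.42)&(P[:,0]<.6)&(P[:,1]>.1)&(P[:,1]<.4); img[v[m],u[m]]=1
    Z=np.zeros(d.shape+(3,)); Z[v,u]=P
    n,l,st,_=cv2.connectedComponentsWithStats(img)
    for i in range(1,n):
        if st[i,4]<40: continue
        q=Z[l==i]; (cx,cy),r=cv2.minEnclosingCircle((q[:,:2]*1000).astype(np.float32))
        print("cell?",round(cx,1),round(cy,1),"dia",round(2*r,1),"z",(np.percentile(q[:,2],95)*1000).round(1),"red" if red[l==i].mean()>.4 else "")
    return im
E
python3 -c "
from h import *
im=cells(); cv2.imwrite('pics/open.png',im[120:300,130:450].repeat(2,0).repeat(2,1));go([.458,.310,.135])"
```

```text
t: 14.15
position: [0.5672, -0.3612, 0.1398]
tool_rot: [0.72, 0.694, 0.001, 0.001]
ft_force: [0.4, 0.1, 0.1]
finger_gap: 0.683
grasp_force: 0.0
t: 14.95
position: [0.5674, -0.3609, 0.1396]
tool_rot: [0.986, 0.166, 0.001, 0.001]
ft_force: [0.6, 0.0, -0.0]
finger_gap: 0.688
grasp_force: 0.0
cell? 568.2 299.6 dia 30.2 z 16.0 
cell? 562.9 218.1 dia 31.4 z 22.8 
cell? 521.4 351.2 dia 27.5 z 19.0 red
cell? 518.9 143.3 dia 29.6 z 15.8 red
cell? 510.4 252.9 dia 32.4 z 35.9 
cell? 457.2 308.7 dia 26.6 z 20.6 
cell? 459.2 190.3 dia 30.3 z 16.5 
pos [ 0.5675 -0.3607  0.1396] units [  5.6  -33.51   0.19]
x [0.947 0.322 0.003] y [ 0.322 -0.947  0.002] z [ 0.003 -0.001 -1.   ]
```

View pics/open.png

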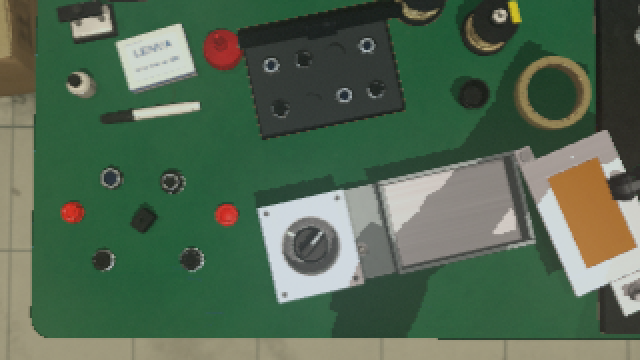

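Panel fully aside (right), chamber empty, cells unmoved. Go over cell_20.

```bash

python3 -m jog '[{"dx":0,"dy":0,"dz":0,"rx":0,"ry":0,"rz":0.67,"fingers":80},{"dx":0.14,"dy":-1,"dz":0,"rx":0,"ry":0,"rz":0,"fingers":80},{"dx":0.14,"dy":-1,"dz":0,"rx":0,"ry":0,"rz":0,"fingers":80},{"dx":0.14,"dy":-1,"dz":0,"rx":0,"ry":0,"rz":0,"fingers":80},{"dx":0.14,"dy":-1,"dz":0,"rx":0,"ry":0,"rz":0,"fingers":80},{"dx":0.14,"dy":-1,"dz":0,"rx":0,"ry":0,"rz":0,"fingers":80},{"dx":0.14,"dy":-1,"dz":0,"rx":0,"ry":0,"rz":0,"fingers":80},{"dx":0.14,"dy":-1,"dz":0,"rx":0,"ry":0,"rz":0,"fingers":80}]' >/dev/null
python3 -m jog '[{"dx":0,"dy":-1,"dz":0,"rx":0,"ry":0,"rz":0,"fingers":80},{"dx":0,"dy":-1,"dz":0,"rx":0,"ry":0,"rz":0,"fingers":80},{"dx":0,"dy":-1,"dz":0,"rx":0,"ry":0,"rz":0,"fingers":80},{"dx":0,"dy":-1,"dz":0,"rx":0,"ry":0,"rz":0,"fingers":80},{"dx":0,"dy":-1,"dz":0,"rx":0,"ry":0,"rz":0,"fingers":80},{"dx":0,"dy":-1,"dz":0,"rx":0,"ry":0,"rz":0,"fingers":80},{"dx":0,"dy":-1,"dz":0,"rx":0,"ry":0,"rz":0,"fingers":80},{"dx":0,"dy":-1,"dz":0,"rx":0,"ry":0,"rz":0,"fingers":80}]' >/dev/null
python3 -m jog '[{"dx":0,"dy":-1,"dz":0,"rx":0,"ry":0,"rz":0,"fingers":80},{"dx":0,"dy":-1,"dz":0,"rx":0,"ry":0,"rz":0,"fingers":80},{"dx":0,"dy":-1,"dz":0,"rx":0,"ry":0,"rz":0,"fingers":80},{"dx":0,"dy":-1,"dz":0,"rx":0,"ry":0,"rz":0,"fingers":80},{"dx":0,"dy":-1,"dz":0,"rx":0,"ry":0,"rz":0,"fingers":80},{"dx":0,"dy":-1,"dz":0,"rx":0,"ry":0,"rz":0,"fingers":80},{"dx":0,"dy":-1,"dz":0,"rx":0,"ry":0,"rz":0,"fingers":80},{"dx":0,"dy":-1,"dz":0,"rx":0,"ry":0,"rz":0,"fingers":80}]' >/dev/null
python3 -m jog '[{"dx":0,"dy":-1,"dz":0,"rx":0,"ry":0,"rz":0,"fingers":80},{"dx":0,"dy":-1,"dz":0,"rx":0,"ry":0,"rz":0,"fingers":80},{"dx":0,"dy":-1,"dz":0,"rx":0,"ry":0,"rz":0,"fingers":80},{"dx":0,"dy":-1,"dz":0,"rx":0,"ry":0,"rz":0,"fingers":80},{"dx":0,"dy":-1,"dz":0,"rx":0,"ry":0,"rz":0,"fingers":80},{"dx":0,"dy":0,"dz":0.9,"rx":0,"ry":0,"rz":0,"fingers":80},{"dx":0,"dy":0,"dz":0.9,"rx":0,"ry":0,"rz":0,"fingers":80},{"dx":0,"dy":0,"dz":0,"rx":0,"ry":0,"rz":0,"fingers":80}]'
python3 -c "
from h import *
im=cells(); go([.459,.1925,.008]);print(state()['joint_positions'])"
```

```text
t: 18.2
position: [0.451, 0.1879, 0.1005]
tool_rot: [0.993, 0.121, -0.001, 0.0]
ft_force: [0.2, -0.6, -1.1]
finger_gap: 0.686
grasp_force: 0.0
cell? 567.4 299.9 dia 29.7 z 15.6 
cell? 562.6 218.3 dia 31.9 z 23.0 
cell? 521.4 352.1 dia 28.5 z 18.1 red
cell? 518.7 143.2 dia 29.5 z 16.8 red
cell? 516.5 248.9 dia 23.8 z 34.6 
pos [0.4516 0.188  0.1014] units [ 0.42 -0.13  4.67]
x [ 0.971  0.239 -0.001] y [ 0.239 -0.971  0.   ] z [-0.001 -0.    -1.   ]
[-0.30316549  0.36710456 -0.26102774  2.09115089  0.14392809  0.70088448
 -1.98710377]
```

```bash

python3 -m jog '[{"dx":0.42,"dy":-0.13,"dz":0.5,"rx":0,"ry":0,"rz":0,"fingers":80},{"dx":0,"dy":0,"dz":1,"rx":0,"ry":0,"rz":0,"fingers":80},{"dx":0,"dy":0,"dz":1,"rx":0,"ry":0,"rz":0,"fingers":80},{"dx":0,"dy":0,"dz":1,"rx":0,"ry":0,"rz":0,"fingers":80},{"dx":0,"dy":0,"dz":0.8,"rx":0,"ry":0,"rz":0,"fingers":80},{"dx":0,"dy":0,"dz":0.5,"rx":0,"ry":0,"rz":0,"fingers":80},{"dx":0,"dy":0,"dz":0,"rx":0,"ry":0,"rz":0,"fingers":120},{"dx":0,"dy":0,"dz":0,"rx":0,"ry":0,"rz":0,"fingers":135}]' 30
python3 -m jog '[{"dx":0,"dy":0,"dz":0,"rx":0,"ry":0,"rz":0,"fingers":155},{"dx":0,"dy":0,"dz":0,"rx":0,"ry":0,"rz":0,"fingers":180},{"dx":0,"dy":0,"dz":0,"rx":0,"ry":0,"rz":0,"fingers":255},{"dx":0,"dy":0,"dz":0,"rx":0,"ry":0,"rz":0,"fingers":255},{"dx":0,"dy":0,"dz":0,"rx":0,"ry":0,"rz":0,"fingers":255}]' 30
python3 -c "
from h import *
s=state();print(s['ft_force'],s['ft_torque']); go([.459,.1925,.008])"
```

```text
t: 19.05
position: [0.4604, 0.1927, 0.0058]
tool_rot: [0.993, 0.12, 0.0, -0.0]
ft_force: [-0.3, -0.1, -0.2]
finger_gap: 0.47
grasp_force: 0.0
t: 19.55
position: [0.4606, 0.1925, 0.0065]
tool_rot: [0.993, 0.12, 0.001, -0.0]
ft_force: [-1.0, -0.1, 5.3]
finger_gap: 0.331
grasp_force: 35.8
[-1.02878055 -0.05423828  5.32316845] [-0.24592707  0.20973594  0.02710898]
pos [0.4606 0.1925 0.0065] units [-0.08 -0.02 -0.08]
x [0.971 0.237 0.002] y [ 0.237 -0.971 -0.   ] z [ 0.002  0.001 -1.   ]
```

```bash

python3 -m jog '[{"dx":0,"dy":0,"dz":-0.5,"rx":0,"ry":0,"rz":0,"fingers":255},{"dx":0,"dy":0,"dz":-1,"rx":0,"ry":0,"rz":0,"fingers":255},{"dx":0,"dy":0,"dz":-1,"rx":0,"ry":0,"rz":0,"fingers":255},{"dx":0,"dy":0,"dz":-1,"rx":0,"ry":0,"rz":0,"fingers":255},{"dx":0,"dy":0,"dz":-1,"rx":0,"ry":0,"rz":0,"fingers":255},{"dx":0,"dy":0.4,"dz":-1,"rx":0,"ry":0,"rz":0,"fingers":255},{"dx":0,"dy":0.8,"dz":-0.5,"rx":0,"ry":0,"rz":0,"fingers":255},{"dx":0.1,"dy":1,"dz":0,"rx":0,"ry":0,"rz":0,"fingers":255}]'
python3 -m jog '[{"dx":0.1,"dy":1,"dz":0,"rx":0,"ry":0,"rz":0,"fingers":255},{"dx":0.1,"dy":1,"dz":0,"rx":0,"ry":0,"rz":0,"fingers":255},{"dx":0.1,"dy":1,"dz":0,"rx":0,"ry":0,"rz":0,"fingers":255},{"dx":0,"dy":1,"dz":0,"rx":0,"ry":0,"rz":0,"fingers":255},{"dx":0,"dy":1,"dz":0,"rx":0,"ry":0,"rz":0,"fingers":255},{"dx":0,"dy":1,"dz":0,"rx":0,"ry":0,"rz":0,"fingers":255},{"dx":0,"dy":1,"dz":0,"rx":0,"ry":0,"rz":0,"fingers":255},{"dx":0,"dy":1,"dz":0,"rx":0,"ry":0,"rz":0,"fingers":255}]' >/dev/null
python3 -m jog '[{"dx":0,"dy":1,"dz":0,"rx":0,"ry":0,"rz":0,"fingers":255},{"dx":0,"dy":1,"dz":0,"rx":0,"ry":0,"rz":0,"fingers":255},{"dx":0,"dy":1,"dz":0,"rx":0,"ry":0,"rz":0,"fingers":255},{"dx":0,"dy":1,"dz":0,"rx":0,"ry":0,"rz":0,"fingers":255},{"dx":0,"dy":1,"dz":0,"rx":0,"ry":0,"rz":0,"fingers":255},{"dx":0,"dy":0.5,"dz":0,"rx":0,"ry":0,"rz":0,"fingers":255},{"dx":0,"dy":0,"dz":0,"rx":0,"ry":0,"rz":0,"fingers":255}]'
python3 -c "
from h import *
go([.5423,-.1097,.0375]); im,_=snapshot('side'); cv2.imwrite('pics/hold.png',cv2.resize(im[130:280,250:380],None,fx=4,fy=4,interpolation=cv2.INTER_CUBIC))"
```

```text
t: 20.35
position: [0.4731, 0.1509, 0.128]
tool_rot: [0.993, 0.12, 0.002, -0.001]
ft_force: [0.7, -0.7, -1.2]
finger_gap: 0.328
grasp_force: 36.6
t: 21.85
position: [0.5422, -0.1123, 0.1258]
tool_rot: [0.993, 0.118, 0.0, 0.0]
ft_force: [0.2, -0.8, -0.5]
finger_gap: 0.327
grasp_force: 36.7
pos [ 0.5422 -0.1123  0.1258] units [ 0.03 -0.13  4.42]
x [0.972 0.235 0.001] y [ 0.235 -0.972  0.001] z [ 0.001 -0.001 -1.   ]
```

View pics/hold.png

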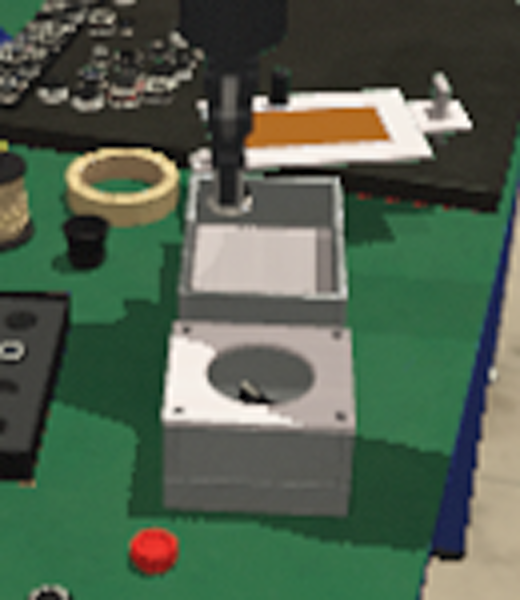

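Cell held, over the chamber. Lower gently.

```bash

python3 -m jog '[{"dx":0,"dy":-0.1,"dz":0.8,"rx":0,"ry":0,"rz":0,"fingers":255},{"dx":0,"dy":0,"dz":1,"rx":0,"ry":0,"rz":0,"fingers":255},{"dx":0,"dy":0,"dz":1,"rx":0,"ry":0,"rz":0,"fingers":255},{"dx":0,"dy":0,"dz":0.8,"rx":0,"ry":0,"rz":0,"fingers":255},{"dx":0,"dy":0,"dz":0.4,"rx":0,"ry":0,"rz":0,"fingers":255},{"dx":0,"dy":0,"dz":0.2,"rx":0,"ry":0,"rz":0,"fingers":255},{"dx":0,"dy":0,"dz":0.1,"rx":0,"ry":0,"rz":0,"fingers":255},{"dx":0,"dy":0,"dz":0,"rx":0,"ry":0,"rz":0,"fingers":255}]'
```

```text
t: 22.7
position: [0.542, -0.1086, 0.0397]
tool_rot: [0.993, 0.12, 0.0, 0.0]
ft_force: [-0.3, 0.1, -0.4]
finger_gap: 0.33
grasp_force: 36.7
```

```bash

python3 -m jog '[{"dx":0,"dy":0,"dz":0.06,"rx":0,"ry":0,"rz":0,"fingers":255},{"dx":0,"dy":0,"dz":0.05,"rx":0,"ry":0,"rz":0,"fingers":255},{"dx":0,"dy":0,"dz":0,"rx":0,"ry":0,"rz":0,"fingers":255}]'
python3 -m jog '[{"dx":0,"dy":0,"dz":0.05,"rx":0,"ry":0,"rz":0,"fingers":255},{"dx":0,"dy":0,"dz":0,"rx":0,"ry":0,"rz":0,"fingers":255}]'
```

```text
t: 23.0
position: [0.5418, -0.1089, 0.0373]
tool_rot: [0.993, 0.12, 0.0, 0.0]
ft_force: [0.2, 0.1, -0.7]
finger_gap: 0.328
grasp_force: 36.7
t: 23.2
position: [0.5418, -0.1089, 0.0365]
tool_rot: [0.993, 0.12, 0.0, 0.0]
ft_force: [-0.1, 0.2, 3.5]
finger_gap: 0.331
grasp_force: 37.6
```

```bash

python3 -m jog '[{"dx":0,"dy":0,"dz":0,"rx":0,"ry":0,"rz":0,"fingers":160},{"dx":0,"dy":0,"dz":0,"rx":0,"ry":0,"rz":0,"fingers":145},{"dx":0,"dy":0,"dz":0,"rx":0,"ry":0,"rz":0,"fingers":145},{"dx":0,"dy":0,"dz":-0.4,"rx":0,"ry":0,"rz":0,"fingers":145},{"dx":0,"dy":0,"dz":-1,"rx":0,"ry":0,"rz":0,"fingers":145},{"dx":0,"dy":0,"dz":-1,"rx":0,"ry":0,"rz":0,"fingers":145},{"dx":0,"dy":0,"dz":-1,"rx":0,"ry":0,"rz":0,"fingers":145},{"dx":0,"dy":0,"dz":-1,"rx":0,"ry":0,"rz":0,"fingers":80}]'
python3 -c "
from h import *
cells(); go([.563,.220,.0045])"
```

```text
t: 24.0
position: [0.5416, -0.1088, 0.1255]
tool_rot: [0.993, 0.12, 0.0, 0.0]
ft_force: [-0.2, 1.5, 0.5]
finger_gap: 0.589
grasp_force: 0.0
cell? 568.2 299.5 dia 30.7 z 16.6 
cell? 562.9 218.2 dia 31.4 z 23.5 
cell? 521.5 350.8 dia 27.2 z 19.3 red
cell? 518.8 143.7 dia 29.4 z 16.9 red
cell? 511.7 253.1 dia 32.4 z 34.6 
cell? 456.6 308.3 dia 27.9 z 19.1 
pos [ 0.5436 -0.1091  0.1286] units [  4.82 -15.77   6.2 ]
x [0.971 0.237 0.005] y [ 0.237 -0.971  0.002] z [ 0.005 -0.001 -1.   ]
```

```bash

python3 -m jog '[{"dx":0.3,"dy":-0.98,"dz":0,"rx":0,"ry":0,"rz":0,"fingers":80},{"dx":0.3,"dy":-0.98,"dz":0,"rx":0,"ry":0,"rz":0,"fingers":80},{"dx":0.3,"dy":-0.98,"dz":0,"rx":0,"ry":0,"rz":0,"fingers":80},{"dx":0.3,"dy":-0.98,"dz":0,"rx":0,"ry":0,"rz":0,"fingers":80},{"dx":0.3,"dy":-0.98,"dz":0,"rx":0,"ry":0,"rz":0,"fingers":80},{"dx":0.3,"dy":-0.98,"dz":0,"rx":0,"ry":0,"rz":0,"fingers":80},{"dx":0.3,"dy":-0.98,"dz":0,"rx":0,"ry":0,"rz":0,"fingers":80},{"dx":0.3,"dy":-0.98,"dz":0,"rx":0,"ry":0,"rz":0,"fingers":80}]' >/dev/null
python3 -m jog '[{"dx":0.3,"dy":-0.98,"dz":0,"rx":0,"ry":0,"rz":0,"fingers":80},{"dx":0.3,"dy":-0.98,"dz":0,"rx":0,"ry":0,"rz":0,"fingers":80},{"dx":0.3,"dy":-0.98,"dz":0,"rx":0,"ry":0,"rz":0,"fingers":80},{"dx":0.3,"dy":-0.98,"dz":0,"rx":0,"ry":0,"rz":0,"fingers":80},{"dx":0.3,"dy":-0.98,"dz":0,"rx":0,"ry":0,"rz":0,"fingers":80},{"dx":0.3,"dy":-0.98,"dz":0.5,"rx":0,"ry":0,"rz":0,"fingers":80},{"dx":0.3,"dy":-0.98,"dz":1,"rx":0,"ry":0,"rz":0,"fingers":80},{"dx":0.3,"dy":-0.98,"dz":1,"rx":0,"ry":0,"rz":0,"fingers":80}]'
python3 -m jog '[{"dx":0,"dy":0,"dz":0.5,"rx":0,"ry":0,"rz":0,"fingers":80},{"dx":0,"dy":0,"dz":0,"rx":0,"ry":0,"rz":0,"fingers":80}]' 30
python3 -c "
from h import *
go([.563,.220,.0045])"
```

```text
t: 25.65
position: [0.5608, 0.2195, 0.0742]
tool_rot: [0.993, 0.12, 0.001, -0.0]
ft_force: [0.7, 0.3, -0.2]
finger_gap: 0.685
grasp_force: 0.0
t: 25.85
position: [0.5592, 0.2179, 0.0627]
tool_rot: [0.993, 0.12, -0.002, 0.001]
ft_force: [-0.9, -0.4, 1.0]
finger_gap: 0.686
grasp_force: 0.0
pos [0.5592 0.2179 0.0627] units [ 0.22 -0.06  2.91]
x [ 0.971  0.238 -0.003] y [ 0.238 -0.971  0.001] z [-0.003 -0.002 -1.   ]
```

```bash

python3 -m jog '[{"dx":0.1,"dy":-0.05,"dz":0.9,"rx":0,"ry":0,"rz":0,"fingers":80},{"dx":0,"dy":0,"dz":0.9,"rx":0,"ry":0,"rz":0,"fingers":80},{"dx":0,"dy":0,"dz":0.7,"rx":0,"ry":0,"rz":0,"fingers":80},{"dx":0,"dy":0,"dz":0.35,"rx":0,"ry":0,"rz":0,"fingers":100},{"dx":0,"dy":0,"dz":0,"rx":0,"ry":0,"rz":0,"fingers":130},{"dx":0,"dy":0,"dz":0,"rx":0,"ry":0,"rz":0,"fingers":150},{"dx":0,"dy":0,"dz":0,"rx":0,"ry":0,"rz":0,"fingers":170},{"dx":0,"dy":0,"dz":0,"rx":0,"ry":0,"rz":0,"fingers":255}]' 30
python3 -m jog '[{"dx":0,"dy":0,"dz":0,"rx":0,"ry":0,"rz":0,"fingers":255},{"dx":0,"dy":0,"dz":0,"rx":0,"ry":0,"rz":0,"fingers":255}]' 30
python3 -c "
from h import *
go([.5603,-.1877,.0])"
```

```text
t: 26.65
position: [0.5628, 0.2202, 0.0081]
tool_rot: [0.993, 0.12, 0.001, -0.0]
ft_force: [-1.0, -0.5, 4.2]
finger_gap: 0.357
grasp_force: 29.9
t: 26.85
position: [0.5628, 0.2202, 0.008]
tool_rot: [0.993, 0.12, 0.001, -0.0]
ft_force: [-1.2, -1.1, 6.0]
finger_gap: 0.358
grasp_force: 30.1
pos [0.5628 0.2202 0.008 ] units [-4.96 19.78  0.39]
x [0.971 0.237 0.001] y [ 0.237 -0.971 -0.   ] z [ 0.001  0.    -1.   ]
```

```bash

python3 -m jog '[{"dx":0,"dy":0,"dz":-0.5,"rx":0,"ry":0,"rz":0,"fingers":255},{"dx":0,"dy":0,"dz":-1,"rx":0,"ry":0,"rz":0,"fingers":255},{"dx":0,"dy":0,"dz":-1,"rx":0,"ry":0,"rz":0,"fingers":255},{"dx":0,"dy":0,"dz":-1,"rx":0,"ry":0,"rz":0,"fingers":255},{"dx":-0.25,"dy":0.99,"dz":-1,"rx":0,"ry":0,"rz":0,"fingers":255},{"dx":-0.25,"dy":0.99,"dz":-1,"rx":0,"ry":0,"rz":0,"fingers":255},{"dx":-0.25,"dy":0.99,"dz":-0.5,"rx":0,"ry":0,"rz":0,"fingers":255},{"dx":-0.25,"dy":0.99,"dz":0,"rx":0,"ry":0,"rz":0,"fingers":255}]'
python3 -m jog '[{"dx":-0.25,"dy":0.99,"dz":0,"rx":0,"ry":0,"rz":0,"fingers":255},{"dx":-0.25,"dy":0.99,"dz":0,"rx":0,"ry":0,"rz":0,"fingers":255},{"dx":-0.25,"dy":0.99,"dz":0,"rx":0,"ry":0,"rz":0,"fingers":255},{"dx":-0.25,"dy":0.99,"dz":0,"rx":0,"ry":0,"rz":0,"fingers":255},{"dx":-0.25,"dy":0.99,"dz":0,"rx":0,"ry":0,"rz":0,"fingers":255},{"dx":-0.25,"dy":0.99,"dz":0,"rx":0,"ry":0,"rz":0,"fingers":255},{"dx":-0.25,"dy":0.99,"dz":0,"rx":0,"ry":0,"rz":0,"fingers":255},{"dx":-0.25,"dy":0.99,"dz":0,"rx":0,"ry":0,"rz":0,"fingers":255}]' >/dev/null
python3 -m jog '[{"dx":-0.25,"dy":0.99,"dz":0,"rx":0,"ry":0,"rz":0,"fingers":255},{"dx":-0.25,"dy":0.99,"dz":0,"rx":0,"ry":0,"rz":0,"fingers":255},{"dx":-0.25,"dy":0.99,"dz":0,"rx":0,"ry":0,"rz":0,"fingers":255},{"dx":-0.25,"dy":0.99,"dz":0,"rx":0,"ry":0,"rz":0,"fingers":255},{"dx":-0.25,"dy":0.99,"dz":0,"rx":0,"ry":0,"rz":0,"fingers":255},{"dx":-0.25,"dy":0.99,"dz":0,"rx":0,"ry":0,"rz":0,"fingers":255},{"dx":-0.25,"dy":0.99,"dz":0,"rx":0,"ry":0,"rz":0,"fingers":255},{"dx":-0.25,"dy":0.99,"dz":0,"rx":0,"ry":0,"rz":0,"fingers":255}]'
python3 -m jog '[{"dx":0,"dy":0,"dz":0,"rx":0,"ry":0,"rz":0,"fingers":255},{"dx":0,"dy":0,"dz":0,"rx":0,"ry":0,"rz":0,"fingers":255}]'
python3 -c "
from h import *
go([.5603,-.1877,.038])"
```

```text
t: 27.65
position: [0.5625, 0.1381, 0.1295]
tool_rot: [0.993, 0.12, 0.002, -0.0]
ft_force: [-0.4, 0.4, -0.3]
finger_gap: 0.359
grasp_force: 29.8
t: 29.25
position: [0.5588, -0.189, 0.1275]
tool_rot: [0.993, 0.12, 0.0, -0.0]
ft_force: [-0.1, -0.6, -1.4]
finger_gap: 0.353
grasp_force: 29.8
t: 29.45
position: [0.5589, -0.1881, 0.1273]
tool_rot: [0.993, 0.119, 0.0, -0.0]
ft_force: [-0.7, 0.2, -0.0]
finger_gap: 0.359
grasp_force: 29.8
pos [ 0.5589 -0.1881  0.1273] units [ 0.07 -0.    4.46]
x [0.972 0.237 0.   ] y [ 0.237 -0.972 -0.   ] z [ 0.  0. -1.]
```

```bash

python3 -m jog '[{"dx":0.05,"dy":0,"dz":0.8,"rx":0,"ry":0,"rz":0,"fingers":255},{"dx":0,"dy":0,"dz":1,"rx":0,"ry":0,"rz":0,"fingers":255},{"dx":0,"dy":0,"dz":1,"rx":0,"ry":0,"rz":0,"fingers":255},{"dx":0,"dy":0,"dz":0.8,"rx":0,"ry":0,"rz":0,"fingers":255},{"dx":0,"dy":0,"dz":0.5,"rx":0,"ry":0,"rz":0,"fingers":255},{"dx":0,"dy":0,"dz":0.2,"rx":0,"ry":0,"rz":0,"fingers":255},{"dx":0,"dy":0,"dz":0.06,"rx":0,"ry":0,"rz":0,"fingers":255},{"dx":0,"dy":0,"dz":0,"rx":0,"ry":0,"rz":0,"fingers":255}]'
python3 -m jog '[{"dx":0,"dy":0,"dz":0.05,"rx":0,"ry":0,"rz":0,"fingers":255},{"dx":0,"dy":0,"dz":0,"rx":0,"ry":0,"rz":0,"fingers":255}]'
```

```text
t: 30.25
position: [0.5605, -0.1879, 0.0405]
tool_rot: [0.993, 0.12, 0.0, 0.0]
ft_force: [1.3, 0.5, -0.1]
finger_gap: 0.356
grasp_force: 29.8
t: 30.45
position: [0.5604, -0.1883, 0.0394]
tool_rot: [0.993, 0.12, 0.0, 0.0]
ft_force: [-0.6, -0.5, -1.5]
finger_gap: 0.359
grasp_force: 29.8
```

```bash
python3 -m jog '[{"dx":0,"dy":0,"dz":0.05,"rx":0,"ry":0,"rz":0,"fingers":255},{"dx":0,"dy":0,"dz":0,"rx":0,"ry":0,"rz":0,"fingers":255}]'
```

```text
t: 30.65
position: [0.5602, -0.1882, 0.0381]
tool_rot: [0.993, 0.12, 0.0, 0.0]
ft_force: [-0.4, -0.5, 0.4]
finger_gap: 0.356
grasp_force: 29.9
```

Just at the contact height; 0.6 mm more, release, lift, and re-check the cells.

```bash

python3 -m jog '[{"dx":0,"dy":0,"dz":0.03,"rx":0,"ry":0,"rz":0,"fingers":255},{"dx":0,"dy":0,"dz":0,"rx":0,"ry":0,"rz":0,"fingers":255}]'
python3 -m jog '[{"dx":0,"dy":0,"dz":0,"rx":0,"ry":0,"rz":0,"fingers":155},{"dx":0,"dy":0,"dz":0,"rx":0,"ry":0,"rz":0,"fingers":135},{"dx":0,"dy":0,"dz":0,"rx":0,"ry":0,"rz":0,"fingers":135},{"dx":0,"dy":0,"dz":-0.4,"rx":0,"ry":0,"rz":0,"fingers":135},{"dx":0,"dy":0,"dz":-1,"rx":0,"ry":0,"rz":0,"fingers":135},{"dx":0,"dy":0,"dz":-1,"rx":0,"ry":0,"rz":0,"fingers":135},{"dx":0,"dy":0,"dz":-1,"rx":0,"ry":0,"rz":0,"fingers":135},{"dx":0,"dy":0,"dz":-1,"rx":0,"ry":0,"rz":0,"fingers":80}]'
python3 -c "
from h import *
cells(); go([.5675,.301,.0045])"
```

```text
t: 30.85
position: [0.5602, -0.1883, 0.038]
tool_rot: [0.993, 0.12, 0.0, 0.0]
ft_force: [-2.8, 0.8, 6.8]
finger_gap: 0.356
grasp_force: 30.4
t: 31.65
position: [0.56, -0.1882, 0.1267]
tool_rot: [0.993, 0.12, 0.0, 0.0]
ft_force: [1.2, -0.2, 0.5]
finger_gap: 0.626
grasp_force: 0.0
cell? 567.7 299.5 dia 30.0 z 16.4 
cell? 521.3 350.7 dia 27.6 z 19.2 red
cell? 518.9 143.3 dia 29.6 z 16.2 red
cell? 511.6 253.3 dia 32.2 z 35.6 
cell? 457.6 309.1 dia 28.0 z 19.3 
pos [ 0.562  -0.1886  0.13  ] units [  6.05 -23.73   6.24]
x [0.971 0.237 0.005] y [ 0.237 -0.971  0.003] z [ 0.005 -0.001 -1.   ]
```

```bash

python3 -m jog '[{"dx":0.25,"dy":-0.99,"dz":0,"rx":0,"ry":0,"rz":0,"fingers":80},{"dx":0.25,"dy":-0.99,"dz":0,"rx":0,"ry":0,"rz":0,"fingers":80},{"dx":0.25,"dy":-0.99,"dz":0,"rx":0,"ry":0,"rz":0,"fingers":80},{"dx":0.25,"dy":-0.99,"dz":0,"rx":0,"ry":0,"rz":0,"fingers":80},{"dx":0.25,"dy":-0.99,"dz":0,"rx":0,"ry":0,"rz":0,"fingers":80},{"dx":0.25,"dy":-0.99,"dz":0,"rx":0,"ry":0,"rz":0,"fingers":80},{"dx":0.25,"dy":-0.99,"dz":0,"rx":0,"ry":0,"rz":0,"fingers":80},{"dx":0.25,"dy":-0.99,"dz":0,"rx":0,"ry":0,"rz":0,"fingers":80}]' >/dev/null
python3 -m jog '[{"dx":0.25,"dy":-0.99,"dz":0,"rx":0,"ry":0,"rz":0,"fingers":80},{"dx":0.25,"dy":-0.99,"dz":0,"rx":0,"ry":0,"rz":0,"fingers":80},{"dx":0.25,"dy":-0.99,"dz":0,"rx":0,"ry":0,"rz":0,"fingers":80},{"dx":0.25,"dy":-0.99,"dz":0,"rx":0,"ry":0,"rz":0,"fingers":80},{"dx":0.25,"dy":-0.99,"dz":0,"rx":0,"ry":0,"rz":0,"fingers":80},{"dx":0.25,"dy":-0.99,"dz":0,"rx":0,"ry":0,"rz":0,"fingers":80},{"dx":0.25,"dy":-0.99,"dz":0,"rx":0,"ry":0,"rz":0,"fingers":80},{"dx":0.25,"dy":-0.99,"dz":0,"rx":0,"ry":0,"rz":0,"fingers":80}]' >/dev/null
python3 -m jog '[{"dx":0.25,"dy":-0.99,"dz":0,"rx":0,"ry":0,"rz":0,"fingers":80},{"dx":0.25,"dy":-0.99,"dz":0,"rx":0,"ry":0,"rz":0,"fingers":80},{"dx":0.25,"dy":-0.99,"dz":0,"rx":0,"ry":0,"rz":0,"fingers":80},{"dx":0.25,"dy":-0.99,"dz":0,"rx":0,"ry":0,"rz":0,"fingers":80},{"dx":0.25,"dy":-0.99,"dz":0,"rx":0,"ry":0,"rz":0,"fingers":80},{"dx":0.25,"dy":-0.99,"dz":0.5,"rx":0,"ry":0,"rz":0,"fingers":80},{"dx":0.25,"dy":-0.99,"dz":1,"rx":0,"ry":0,"rz":0,"fingers":80},{"dx":0.25,"dy":-0.99,"dz":1,"rx":0,"ry":0,"rz":0,"fingers":80}]'
python3 -m jog '[{"dx":0,"dy":0,"dz":0.5,"rx":0,"ry":0,"rz":0,"fingers":80},{"dx":0,"dy":0,"dz":0,"rx":0,"ry":0,"rz":0,"fingers":80},{"dx":0,"dy":0,"dz":0,"rx":0,"ry":0,"rz":0,"fingers":80}]' 30
python3 -c "
from h import *
go([.5675,.301,.0045])"
```

```text
t: 34.1
position: [0.5641, 0.3029, 0.0753]
tool_rot: [0.993, 0.12, 0.001, -0.0]
ft_force: [-0.1, -0.7, 0.1]
finger_gap: 0.687
grasp_force: 0.0
t: 34.4
position: [0.5643, 0.3005, 0.0656]
tool_rot: [0.993, 0.119, 0.0, 0.0]
ft_force: [0.9, 0.7, 0.3]
finger_gap: 0.69
grasp_force: 0.0
pos [0.5643 0.3005 0.0656] units [0.16 0.01 3.06]
x [0.972 0.236 0.   ] y [ 0.236 -0.972  0.001] z [ 0.    -0.001 -1.   ]
```

```bash

python3 -m jog '[{"dx":0.15,"dy":0,"dz":0.9,"rx":0,"ry":0,"rz":0,"fingers":80},{"dx":0,"dy":0,"dz":0.9,"rx":0,"ry":0,"rz":0,"fingers":80},{"dx":0,"dy":0,"dz":0.8,"rx":0,"ry":0,"rz":0,"fingers":80},{"dx":0,"dy":0,"dz":0.46,"rx":0,"ry":0,"rz":0,"fingers":100},{"dx":0,"dy":0,"dz":0,"rx":0,"ry":0,"rz":0,"fingers":130},{"dx":0,"dy":0,"dz":0,"rx":0,"ry":0,"rz":0,"fingers":150},{"dx":0,"dy":0,"dz":0,"rx":0,"ry":0,"rz":0,"fingers":170},{"dx":0,"dy":0,"dz":0,"rx":0,"ry":0,"rz":0,"fingers":255}]' 30
python3 -m jog '[{"dx":0,"dy":0,"dz":0,"rx":0,"ry":0,"rz":0,"fingers":255},{"dx":0,"dy":0,"dz":0,"rx":0,"ry":0,"rz":0,"fingers":255}]' 30
python3 -c "
from h import *
go([.4877,-.1223,.0])"
```

```text
t: 35.2
position: [0.5672, 0.303, 0.0049]
tool_rot: [0.993, 0.12, 0.001, -0.0]
ft_force: [-0.3, 1.0, 0.6]
finger_gap: 0.33
grasp_force: 29.6
t: 35.4
position: [0.5672, 0.3031, 0.0049]
tool_rot: [0.993, 0.12, 0.001, -0.0]
ft_force: [-0.9, -1.1, 4.2]
finger_gap: 0.329
grasp_force: 29.9
pos [0.5672 0.3031 0.0049] units [-8.91 19.72  0.22]
x [0.971 0.238 0.001] y [ 0.238 -0.971 -0.   ] z [ 0.001  0.001 -1.   ]
```

```bash

python3 -m jog '[{"dx":0,"dy":0,"dz":-0.5,"rx":0,"ry":0,"rz":0,"fingers":255},{"dx":0,"dy":0,"dz":-1,"rx":0,"ry":0,"rz":0,"fingers":255},{"dx":0,"dy":0,"dz":-1,"rx":0,"ry":0,"rz":0,"fingers":255},{"dx":0,"dy":0,"dz":-1,"rx":0,"ry":0,"rz":0,"fingers":255},{"dx":-0.44,"dy":0.985,"dz":-1,"rx":0,"ry":0,"rz":0,"fingers":255},{"dx":-0.44,"dy":0.985,"dz":-1,"rx":0,"ry":0,"rz":0,"fingers":255},{"dx":-0.44,"dy":0.985,"dz":-0.6,"rx":0,"ry":0,"rz":0,"fingers":255},{"dx":-0.44,"dy":0.985,"dz":0,"rx":0,"ry":0,"rz":0,"fingers":255}]'
python3 -m jog '[{"dx":-0.44,"dy":0.985,"dz":0,"rx":0,"ry":0,"rz":0,"fingers":255},{"dx":-0.44,"dy":0.985,"dz":0,"rx":0,"ry":0,"rz":0,"fingers":255},{"dx":-0.44,"dy":0.985,"dz":0,"rx":0,"ry":0,"rz":0,"fingers":255},{"dx":-0.44,"dy":0.985,"dz":0,"rx":0,"ry":0,"rz":0,"fingers":255},{"dx":-0.44,"dy":0.985,"dz":0,"rx":0,"ry":0,"rz":0,"fingers":255},{"dx":-0.44,"dy":0.985,"dz":0,"rx":0,"ry":0,"rz":0,"fingers":255},{"dx":-0.44,"dy":0.985,"dz":0,"rx":0,"ry":0,"rz":0,"fingers":255},{"dx":-0.44,"dy":0.985,"dz":0,"rx":0,"ry":0,"rz":0,"fingers":255}]' >/dev/null
python3 -m jog '[{"dx":-0.44,"dy":0.985,"dz":0,"rx":0,"ry":0,"rz":0,"fingers":255},{"dx":-0.44,"dy":0.985,"dz":0,"rx":0,"ry":0,"rz":0,"fingers":255},{"dx":-0.44,"dy":0.985,"dz":0,"rx":0,"ry":0,"rz":0,"fingers":255},{"dx":-0.44,"dy":0.985,"dz":0,"rx":0,"ry":0,"rz":0,"fingers":255},{"dx":-0.44,"dy":0.985,"dz":0,"rx":0,"ry":0,"rz":0,"fingers":255},{"dx":-0.44,"dy":0.985,"dz":0,"rx":0,"ry":0,"rz":0,"fingers":255},{"dx":-0.44,"dy":0.985,"dz":0,"rx":0,"ry":0,"rz":0,"fingers":255},{"dx":-0.44,"dy":0.985,"dz":0,"rx":0,"ry":0,"rz":0,"fingers":255}]'
python3 -m jog '[{"dx":0,"dy":0,"dz":0,"rx":0,"ry":0,"rz":0,"fingers":255},{"dx":0,"dy":0,"dz":0,"rx":0,"ry":0,"rz":0,"fingers":255}]'
python3 -c "
from h import *
go([.4877,-.1223,.035])"
```

```text
t: 36.2
position: [0.5521, 0.2176, 0.1288]
tool_rot: [0.993, 0.12, 0.002, -0.001]
ft_force: [0.2, 0.1, -0.3]
finger_gap: 0.332
grasp_force: 29.7
t: 37.8
position: [0.489, -0.1226, 0.1267]
tool_rot: [0.993, 0.12, 0.0, 0.0]
ft_force: [1.0, 1.0, -1.3]
finger_gap: 0.331
grasp_force: 29.7
t: 38.0
position: [0.4892, -0.1218, 0.1265]
tool_rot: [0.993, 0.119, 0.0, -0.0]
ft_force: [0.3, 0.4, -0.2]
finger_gap: 0.331
grasp_force: 29.7
pos [ 0.4892 -0.1218  0.1265] units [-0.08  0.01  4.57]
x [0.972 0.237 0.   ] y [ 0.237 -0.972 -0.   ] z [ 0.  0. -1.]
```

```bash

python3 -m jog '[{"dx":-0.05,"dy":0,"dz":0.8,"rx":0,"ry":0,"rz":0,"fingers":255},{"dx":0,"dy":0,"dz":1,"rx":0,"ry":0,"rz":0,"fingers":255},{"dx":0,"dy":0,"dz":1,"rx":0,"ry":0,"rz":0,"fingers":255},{"dx":0,"dy":0,"dz":0.8,"rx":0,"ry":0,"rz":0,"fingers":255},{"dx":0,"dy":0,"dz":0.55,"rx":0,"ry":0,"rz":0,"fingers":255},{"dx":0,"dy":0,"dz":0.2,"rx":0,"ry":0,"rz":0,"fingers":255},{"dx":0,"dy":0,"dz":0.1,"rx":0,"ry":0,"rz":0,"fingers":255},{"dx":0,"dy":0,"dz":0,"rx":0,"ry":0,"rz":0,"fingers":255}]'
python3 -m jog '[{"dx":0,"dy":0,"dz":0.05,"rx":0,"ry":0,"rz":0,"fingers":255},{"dx":0,"dy":0,"dz":0,"rx":0,"ry":0,"rz":0,"fingers":255}]'
```

```text
t: 38.8
position: [0.4887, -0.1219, 0.0375]
tool_rot: [0.993, 0.12, 0.0, 0.0]
ft_force: [-0.2, -0.5, -0.3]
finger_gap: 0.326
grasp_force: 29.7
t: 39.0
position: [0.4886, -0.1222, 0.0366]
tool_rot: [0.993, 0.12, 0.0, 0.0]
ft_force: [-0.5, -0.8, -0.2]
finger_gap: 0.334
grasp_force: 29.7
```

```bash
python3 -m jog '[{"dx":0,"dy":0,"dz":0.05,"rx":0,"ry":0,"rz":0,"fingers":255},{"dx":0,"dy":0,"dz":0,"rx":0,"ry":0,"rz":0,"fingers":255}]'
```

```text
t: 39.2
position: [0.4883, -0.1222, 0.0352]
tool_rot: [0.993, 0.12, 0.0, 0.0]
ft_force: [0.1, 0.2, 0.6]
finger_gap: 0.329
grasp_force: 29.7
```

```bash

python3 -m jog '[{"dx":0,"dy":0,"dz":0.03,"rx":0,"ry":0,"rz":0,"fingers":255},{"dx":0,"dy":0,"dz":0,"rx":0,"ry":0,"rz":0,"fingers":255}]'
python3 -m jog '[{"dx":0,"dy":0,"dz":0,"rx":0,"ry":0,"rz":0,"fingers":160},{"dx":0,"dy":0,"dz":0,"rx":0,"ry":0,"rz":0,"fingers":140},{"dx":0,"dy":0,"dz":0,"rx":0,"ry":0,"rz":0,"fingers":140},{"dx":0,"dy":0,"dz":-0.4,"rx":0,"ry":0,"rz":0,"fingers":140},{"dx":0,"dy":0,"dz":-1,"rx":0,"ry":0,"rz":0,"fingers":140},{"dx":0,"dy":0,"dz":-1,"rx":0,"ry":0,"rz":0,"fingers":140},{"dx":0,"dy":0,"dz":-1,"rx":0,"ry":0,"rz":0,"fingers":140},{"dx":0,"dy":0,"dz":-1,"rx":0,"ry":0,"rz":0,"fingers":80}]'
python3 -c "
from h import *
cells(); go([.458,.310,.0045])"
```

```text
t: 39.4
position: [0.4884, -0.1221, 0.0348]
tool_rot: [0.993, 0.12, 0.0, 0.0]
ft_force: [-1.4, -0.7, 4.0]
finger_gap: 0.334
grasp_force: 30.1
t: 40.2
position: [0.4882, -0.1221, 0.1238]
tool_rot: [0.993, 0.12, 0.0, 0.0]
ft_force: [0.1, -0.8, 0.0]
finger_gap: 0.605
grasp_force: 0.0
cell? 522.0 350.6 dia 27.9 z 19.1 red
cell? 518.8 143.3 dia 29.3 z 16.8 red
cell? 510.4 253.0 dia 32.9 z 35.1 
cell? 456.9 308.8 dia 27.2 z 19.4 
pos [ 0.4902 -0.1224  0.1268] units [  3.54 -21.4    6.09]
x [0.971 0.237 0.005] y [ 0.237 -0.971  0.002] z [ 0.005 -0.001 -1.   ]
```

```bash

python3 -m jog '[{"dx":0.16,"dy":-0.97,"dz":0,"rx":0,"ry":0,"rz":0,"fingers":80},{"dx":0.16,"dy":-0.97,"dz":0,"rx":0,"ry":0,"rz":0,"fingers":80},{"dx":0.16,"dy":-0.97,"dz":0,"rx":0,"ry":0,"rz":0,"fingers":80},{"dx":0.16,"dy":-0.97,"dz":0,"rx":0,"ry":0,"rz":0,"fingers":80},{"dx":0.16,"dy":-0.97,"dz":0,"rx":0,"ry":0,"rz":0,"fingers":80},{"dx":0.16,"dy":-0.97,"dz":0,"rx":0,"ry":0,"rz":0,"fingers":80},{"dx":0.16,"dy":-0.97,"dz":0,"rx":0,"ry":0,"rz":0,"fingers":80},{"dx":0.16,"dy":-0.97,"dz":0,"rx":0,"ry":0,"rz":0,"fingers":80}]' >/dev/null
python3 -m jog '[{"dx":0.16,"dy":-0.97,"dz":0,"rx":0,"ry":0,"rz":0,"fingers":80},{"dx":0.16,"dy":-0.97,"dz":0,"rx":0,"ry":0,"rz":0,"fingers":80},{"dx":0.16,"dy":-0.97,"dz":0,"rx":0,"ry":0,"rz":0,"fingers":80},{"dx":0.16,"dy":-0.97,"dz":0,"rx":0,"ry":0,"rz":0,"fingers":80},{"dx":0.16,"dy":-0.97,"dz":0,"rx":0,"ry":0,"rz":0,"fingers":80},{"dx":0.16,"dy":-0.97,"dz":0,"rx":0,"ry":0,"rz":0,"fingers":80},{"dx":0.16,"dy":-0.97,"dz":0,"rx":0,"ry":0,"rz":0,"fingers":80},{"dx":0.16,"dy":-0.97,"dz":0,"rx":0,"ry":0,"rz":0,"fingers":80}]' >/dev/null
python3 -m jog '[{"dx":0.16,"dy":-0.97,"dz":0,"rx":0,"ry":0,"rz":0,"fingers":80},{"dx":0.16,"dy":-0.97,"dz":0,"rx":0,"ry":0,"rz":0,"fingers":80},{"dx":0.16,"dy":-0.97,"dz":0,"rx":0,"ry":0,"rz":0,"fingers":80},{"dx":0.16,"dy":-0.97,"dz":0.5,"rx":0,"ry":0,"rz":0,"fingers":80},{"dx":0.16,"dy":-0.97,"dz":1,"rx":0,"ry":0,"rz":0,"fingers":80},{"dx":0.16,"dy":-0.97,"dz":1,"rx":0,"ry":0,"rz":0,"fingers":80},{"dx":0,"dy":0,"dz":0.5,"rx":0,"ry":0,"rz":0,"fingers":80},{"dx":0,"dy":0,"dz":0,"rx":0,"ry":0,"rz":0,"fingers":80}]'
python3 -m jog '[{"dx":0,"dy":0,"dz":0,"rx":0,"ry":0,"rz":0,"fingers":80},{"dx":0,"dy":0,"dz":0,"rx":0,"ry":0,"rz":0,"fingers":80}]' 30
python3 -c "
from h import *
go([.458,.310,.0045]);print(state()['joint_positions'])"
```

```text
t: 42.65
position: [0.4543, 0.3083, 0.0612]
tool_rot: [0.993, 0.12, -0.001, 0.001]
ft_force: [0.3, -0.5, 0.3]
finger_gap: 0.684
grasp_force: 0.0
t: 42.85
position: [0.4562, 0.3084, 0.0634]
tool_rot: [0.993, 0.119, 0.001, -0.0]
ft_force: [-0.6, -0.1, 0.4]
finger_gap: 0.682
grasp_force: 0.0
pos [0.4562 0.3084 0.0634] units [ 0.1  -0.06  2.94]
x [0.972 0.236 0.001] y [ 0.236 -0.972  0.   ] z [ 0.001  0.    -1.   ]
[-0.49725314  0.50898336 -0.26692648  1.97256467  0.20581698  0.68463745
 -2.2244785 ]
```

```bash

python3 -m jog '[{"dx":0.08,"dy":-0.05,"dz":0.9,"rx":0,"ry":0,"rz":0,"fingers":80},{"dx":0,"dy":0,"dz":0.9,"rx":0,"ry":0,"rz":0,"fingers":80},{"dx":0,"dy":0,"dz":0.7,"rx":0,"ry":0,"rz":0,"fingers":80},{"dx":0,"dy":0,"dz":0.4,"rx":0,"ry":0,"rz":0,"fingers":100},{"dx":0,"dy":0,"dz":0,"rx":0,"ry":0,"rz":0,"fingers":130},{"dx":0,"dy":0,"dz":0,"rx":0,"ry":0,"rz":0,"fingers":150},{"dx":0,"dy":0,"dz":0,"rx":0,"ry":0,"rz":0,"fingers":170},{"dx":0,"dy":0,"dz":0,"rx":0,"ry":0,"rz":0,"fingers":255}]' 30
python3 -m jog '[{"dx":0,"dy":0,"dz":0,"rx":0,"ry":0,"rz":0,"fingers":255},{"dx":0,"dy":0,"dz":0,"rx":0,"ry":0,"rz":0,"fingers":255}]' 30
python3 -c "
from h import *
go([.5057,-.2003,.0])"
```

```text
t: 43.65
position: [0.4571, 0.3109, 0.0054]
tool_rot: [0.993, 0.12, 0.001, -0.0]
ft_force: [-0.5, -0.1, 4.3]
finger_gap: 0.301
grasp_force: 29.3
t: 43.85
position: [0.4571, 0.3109, 0.0053]
tool_rot: [0.993, 0.12, 0.001, -0.0]
ft_force: [-1.0, -1.3, 5.5]
finger_gap: 0.304
grasp_force: 29.6
pos [0.4571 0.3109 0.0053] units [-3.71 25.41  0.25]
x [0.971 0.237 0.001] y [ 0.237 -0.971 -0.   ] z [ 0.001  0.001 -1.   ]
```

```bash

python3 -m jog '[{"dx":0,"dy":0,"dz":-0.5,"rx":0,"ry":0,"rz":0,"fingers":255},{"dx":0,"dy":0,"dz":-1,"rx":0,"ry":0,"rz":0,"fingers":255},{"dx":0,"dy":0,"dz":-1,"rx":0,"ry":0,"rz":0,"fingers":255},{"dx":0,"dy":0,"dz":-1,"rx":0,"ry":0,"rz":0,"fingers":255},{"dx":-0.14,"dy":0.975,"dz":-1,"rx":0,"ry":0,"rz":0,"fingers":255},{"dx":-0.14,"dy":0.975,"dz":-1,"rx":0,"ry":0,"rz":0,"fingers":255},{"dx":-0.14,"dy":0.975,"dz":-0.6,"rx":0,"ry":0,"rz":0,"fingers":255},{"dx":-0.14,"dy":0.975,"dz":0,"rx":0,"ry":0,"rz":0,"fingers":255}]'
python3 -m jog '[{"dx":-0.14,"dy":0.975,"dz":0,"rx":0,"ry":0,"rz":0,"fingers":255},{"dx":-0.14,"dy":0.975,"dz":0,"rx":0,"ry":0,"rz":0,"fingers":255},{"dx":-0.14,"dy":0.975,"dz":0,"rx":0,"ry":0,"rz":0,"fingers":255},{"dx":-0.14,"dy":0.975,"dz":0,"rx":0,"ry":0,"rz":0,"fingers":255},{"dx":-0.14,"dy":0.975,"dz":0,"rx":0,"ry":0,"rz":0,"fingers":255},{"dx":-0.14,"dy":0.975,"dz":0,"rx":0,"ry":0,"rz":0,"fingers":255},{"dx":-0.14,"dy":0.975,"dz":0,"rx":0,"ry":0,"rz":0,"fingers":255},{"dx":-0.14,"dy":0.975,"dz":0,"rx":0,"ry":0,"rz":0,"fingers":255}]' >/dev/null
python3 -m jog '[{"dx":-0.14,"dy":0.975,"dz":0,"rx":0,"ry":0,"rz":0,"fingers":255},{"dx":-0.14,"dy":0.975,"dz":0,"rx":0,"ry":0,"rz":0,"fingers":255},{"dx":-0.14,"dy":0.975,"dz":0,"rx":0,"ry":0,"rz":0,"fingers":255},{"dx":-0.14,"dy":0.975,"dz":0,"rx":0,"ry":0,"rz":0,"fingers":255},{"dx":-0.14,"dy":0.975,"dz":0,"rx":0,"ry":0,"rz":0,"fingers":255},{"dx":-0.14,"dy":0.975,"dz":0,"rx":0,"ry":0,"rz":0,"fingers":255},{"dx":-0.14,"dy":0.975,"dz":0,"rx":0,"ry":0,"rz":0,"fingers":255},{"dx":-0.14,"dy":0.975,"dz":0,"rx":0,"ry":0,"rz":0,"fingers":255}]' >/dev/null
python3 -m jog '[{"dx":-0.14,"dy":0.975,"dz":0,"rx":0,"ry":0,"rz":0,"fingers":255},{"dx":-0.14,"dy":0.975,"dz":0,"rx":0,"ry":0,"rz":0,"fingers":255},{"dx":-0.14,"dy":0.975,"dz":0,"rx":0,"ry":0,"rz":0,"fingers":255},{"dx":-0.14,"dy":0.975,"dz":0,"rx":0,"ry":0,"rz":0,"fingers":255},{"dx":-0.14,"dy":0.975,"dz":0,"rx":0,"ry":0,"rz":0,"fingers":255},{"dx":-0.14,"dy":0.975,"dz":0,"rx":0,"ry":0,"rz":0,"fingers":255},{"dx":0,"dy":0,"dz":0,"rx":0,"ry":0,"rz":0,"fingers":255},{"dx":0,"dy":0,"dz":0,"rx":0,"ry":0,"rz":0,"fingers":255}]'
python3 -c "
from h import *
go([.5057,-.2003,.0355])"
```

```text
t: 44.65
position: [0.4653, 0.2321, 0.1289]
tool_rot: [0.993, 0.12, 0.002, -0.001]
ft_force: [-0.3, 0.1, -0.6]
finger_gap: 0.301
grasp_force: 29.6
t: 47.05
position: [0.5061, -0.1989, 0.1267]
tool_rot: [0.993, 0.119, 0.0, -0.0]
ft_force: [-0.6, 0.7, -1.3]
finger_gap: 0.303
grasp_force: 29.6
pos [ 0.5061 -0.1989  0.1267] units [-0.04  0.07  4.56]
x [0.972 0.237 0.   ] y [ 0.237 -0.972 -0.   ] z [ 0.  0. -1.]
```

```bash

python3 -m jog '[{"dx":0,"dy":0.05,"dz":0.8,"rx":0,"ry":0,"rz":0,"fingers":255},{"dx":0,"dy":0,"dz":1,"rx":0,"ry":0,"rz":0,"fingers":255},{"dx":0,"dy":0,"dz":1,"rx":0,"ry":0,"rz":0,"fingers":255},{"dx":0,"dy":0,"dz":0.8,"rx":0,"ry":0,"rz":0,"fingers":255},{"dx":0,"dy":0,"dz":0.55,"rx":0,"ry":0,"rz":0,"fingers":255},{"dx":0,"dy":0,"dz":0.2,"rx":0,"ry":0,"rz":0,"fingers":255},{"dx":0,"dy":0,"dz":0.1,"rx":0,"ry":0,"rz":0,"fingers":255},{"dx":0,"dy":0,"dz":0,"rx":0,"ry":0,"rz":0,"fingers":255}]'
python3 -m jog '[{"dx":0,"dy":0,"dz":0.05,"rx":0,"ry":0,"rz":0,"fingers":255},{"dx":0,"dy":0,"dz":0,"rx":0,"ry":0,"rz":0,"fingers":255}]'
```

```text
t: 47.85
position: [0.5069, -0.2, 0.0379]
tool_rot: [0.993, 0.12, 0.0, 0.0]
ft_force: [0.5, 0.5, -0.7]
finger_gap: 0.307
grasp_force: 29.6
t: 48.05
position: [0.5069, -0.2003, 0.037]
tool_rot: [0.993, 0.12, 0.0, 0.0]
ft_force: [-0.4, 0.3, -1.3]
finger_gap: 0.308
grasp_force: 29.6
```

```bash
python3 -m jog '[{"dx":0,"dy":0,"dz":0.04,"rx":0,"ry":0,"rz":0,"fingers":255},{"dx":0,"dy":0,"dz":0,"rx":0,"ry":0,"rz":0,"fingers":255}]'
```

```text
t: 48.25
position: [0.5066, -0.2003, 0.0358]
tool_rot: [0.993, 0.12, 0.0, 0.0]
ft_force: [-0.4, 0.0, -1.2]
finger_gap: 0.304
grasp_force: 29.6
```

```bash

python3 -m jog '[{"dx":0,"dy":0,"dz":0.04,"rx":0,"ry":0,"rz":0,"fingers":255},{"dx":0,"dy":0,"dz":0,"rx":0,"ry":0,"rz":0,"fingers":255}]'
python3 -m jog '[{"dx":0,"dy":0,"dz":0,"rx":0,"ry":0,"rz":0,"fingers":165},{"dx":0,"dy":0,"dz":0,"rx":0,"ry":0,"rz":0,"fingers":145},{"dx":0,"dy":0,"dz":0,"rx":0,"ry":0,"rz":0,"fingers":145},{"dx":0,"dy":0,"dz":-0.4,"rx":0,"ry":0,"rz":0,"fingers":145},{"dx":0,"dy":0,"dz":-1,"rx":0,"ry":0,"rz":0,"fingers":145},{"dx":0,"dy":0,"dz":-1,"rx":0,"ry":0,"rz":0,"fingers":145},{"dx":0,"dy":0,"dz":-1,"rx":0,"ry":0,"rz":0,"fingers":145},{"dx":0,"dy":0,"dz":-1.0,"rx":0,"ry":0,"rz":0,"fingers":130}]'
python3 -m jog '[{"dx":0,"dy":0,"dz":-0.6,"rx":0,"ry":0,"rz":-1,"fingers":130},{"dx":0,"dy":0,"dz":0,"rx":0,"ry":0,"rz":-1,"fingers":130},{"dx":0,"dy":0,"dz":0,"rx":0,"ry":0,"rz":-1,"fingers":130},{"dx":0,"dy":0,"dz":0,"rx":0,"ry":0,"rz":-1,"fingers":130},{"dx":0,"dy":0,"dz":0,"rx":0,"ry":0,"rz":-1,"fingers":130},{"dx":0,"dy":0,"dz":0,"rx":0,"ry":0,"rz":-1,"fingers":130},{"dx":0,"dy":0,"dz":0,"rx":0,"ry":0,"rz":-1,"fingers":130},{"dx":0,"dy":0,"dz":0,"rx":0,"ry":0,"rz":-1,"fingers":130}]' >/dev/null
python3 -m jog '[{"dx":0,"dy":0,"dz":0,"rx":0,"ry":0,"rz":-1,"fingers":130},{"dx":0,"dy":0,"dz":0,"rx":0,"ry":0,"rz":-1,"fingers":130},{"dx":0,"dy":0,"dz":0,"rx":0,"ry":0,"rz":-1,"fingers":130},{"dx":0,"dy":0,"dz":0,"rx":0,"ry":0,"rz":-0.6,"fingers":130},{"dx":0,"dy":0,"dz":0,"rx":0,"ry":0,"rz":0,"fingers":130}]'
python3 - <<'E'
from h import *
for c in ["top","side"]:
    im,d=snapshot(c); 
    for n in ["panel_handle","key_bow","panel_pivot"]:print(c,n,[(np.round(o["at"],4).tolist(),round(o["confidence"],2)) for o in landmark_of(c,n)][:2])
cv2.imwrite("pics/inbox.png",cv2.resize(im[130:280,250:400],None,fx=4,fy=4,interpolation=cv2.INTER_CUBIC))
go([.5635,-.3595,.09])
E
```

```text
t: 48.45
position: [0.5067, -0.2003, 0.0354]
tool_rot: [0.993, 0.12, 0.0, 0.0]
ft_force: [-1.4, 0.2, 4.4]
finger_gap: 0.304
grasp_force: 30.2
t: 49.25
position: [0.5066, -0.2001, 0.1243]
tool_rot: [0.993, 0.12, 0.0, 0.0]
ft_force: [0.2, 0.3, 0.3]
finger_gap: 0.49
grasp_force: 0.0
t: 50.55
position: [0.5065, -0.2004, 0.1353]
tool_rot: [0.549, 0.836, 0.0, 0.0]
ft_force: [-0.1, 0.3, -0.5]
finger_gap: 0.488
grasp_force: 0.0
top panel_handle [([0.558, -0.3557, 0.1044], 0.66), ([0.478, 0.0293, 0.0424], 0.44)]
top key_bow [([0.4817, 0.0294, 0.0799], 0.35)]
top panel_pivot [([0.5962, -0.2383, 0.0813], 0.77), ([0.5112, 0.2565, 0.0007], 0.62)]
side panel_handle [([0.5609, -0.3606, 0.1017], 0.84), ([0.4775, 0.0301, 0.0492], 0.74)]
side key_bow [([0.4218, -0.3763, 0.1059], 0.58)]
side panel_pivot [([0.5985, -0.2411, 0.0804], 0.63), ([0.5613, -0.1865, 0.0316], 0.21)]
pos [ 0.5066 -0.2001  0.135 ] units [-8.44 -0.55  2.25]
x [-0.397  0.918 -0.   ] y [ 0.918  0.397 -0.   ] z [ 0. -0. -1.]
```

View pics/inbox.png

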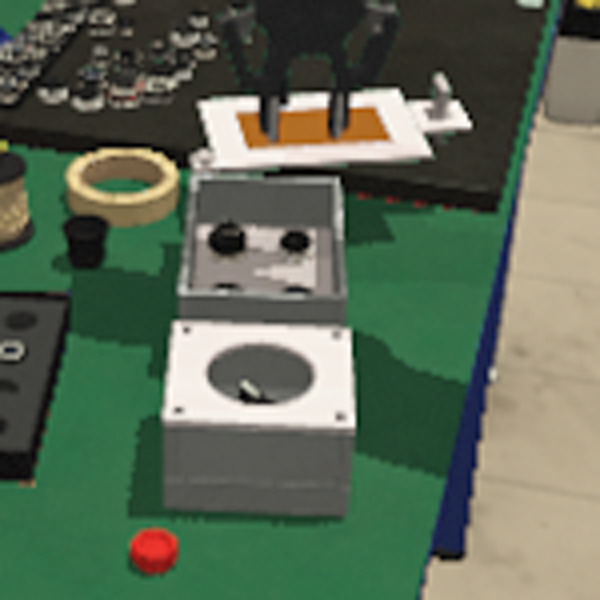

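All four cells stand in the chamber (two at (228,238),(295,240), two seen at the near wall). Now to the handle.

```bash

python3 -m jog '[{"dx":-1,"dy":-0.08,"dz":0,"rx":0,"ry":0,"rz":0,"fingers":130},{"dx":-1,"dy":-0.08,"dz":0,"rx":0,"ry":0,"rz":0,"fingers":130},{"dx":-1,"dy":-0.08,"dz":0,"rx":0,"ry":0,"rz":0,"fingers":130},{"dx":-1,"dy":-0.08,"dz":0,"rx":0,"ry":0,"rz":0,"fingers":130},{"dx":-1,"dy":-0.08,"dz":0,"rx":0,"ry":0,"rz":0,"fingers":130},{"dx":-1,"dy":-0.08,"dz":0,"rx":0,"ry":0,"rz":0,"fingers":130},{"dx":-1,"dy":-0.08,"dz":0,"rx":0,"ry":0,"rz":0,"fingers":130},{"dx":-1,"dy":-0.08,"dz":0,"rx":0,"ry":0,"rz":0,"fingers":130}]' 40
python3 -m jog '[{"dx":-0.3,"dy":-0.05,"dz":0,"rx":0,"ry":0,"rz":0,"fingers":130},{"dx":0,"dy":0,"dz":0.7,"rx":0,"ry":0,"rz":0,"fingers":130},{"dx":0,"dy":0,"dz":0.9,"rx":0,"ry":0,"rz":0,"fingers":130},{"dx":0,"dy":0,"dz":0.65,"rx":0,"ry":0,"rz":0,"fingers":130},{"dx":0,"dy":0,"dz":0,"rx":0,"ry":0,"rz":0,"fingers":190},{"dx":0,"dy":0,"dz":0,"rx":0,"ry":0,"rz":0,"fingers":220},{"dx":0,"dy":0,"dz":0,"rx":0,"ry":0,"rz":0,"fingers":255},{"dx":0,"dy":0,"dz":0,"rx":0,"ry":0,"rz":0,"fingers":255}]' 50
python3 -m jog '[{"dx":0,"dy":0,"dz":0,"rx":0,"ry":0,"rz":0,"fingers":255}]' 50
python3 -c "
from h import *
s=state();print(s['ft_force'],s['ft_torque']); go([.597,-.24,.09])"
```

```text
t: 51.75
position: [0.5586, -0.3528, 0.1347]
tool_rot: [0.549, 0.836, -0.0, -0.0]
ft_force: [0.8, 0.9, -0.2]
finger_gap: 0.489
grasp_force: 0.0
t: 52.55
position: [0.5598, -0.3565, 0.0893]
tool_rot: [0.548, 0.836, 0.001, -0.001]
ft_force: [3.0, 3.9, -10.1]
finger_gap: 0.191
grasp_force: 49.1
t: 52.65
position: [0.5597, -0.3566, 0.0893]
tool_rot: [0.548, 0.836, 0.001, -0.001]
ft_force: [1.8, 4.5, -9.9]
finger_gap: 0.192
grasp_force: 49.0
[ 1.82293607  4.54612376 -9.90076671] [ 0.84423595 -0.4302451  -0.07357351]
pos [ 0.5597 -0.3566  0.0893] units [ 4.6   4.03 -0.03]
x [-0.398  0.917  0.002] y [0.917 0.398 0.   ] z [-0.001  0.002 -1.   ]
```

```bash

python3 -m jog '[{"dx":0.37,"dy":-0.397,"dz":0,"rx":0,"ry":0,"rz":0.583,"fingers":255},{"dx":0.37,"dy":-0.397,"dz":0,"rx":0,"ry":0,"rz":0.583,"fingers":255},{"dx":0.37,"dy":-0.397,"dz":0,"rx":0,"ry":0,"rz":0.583,"fingers":255},{"dx":0.37,"dy":-0.397,"dz":0,"rx":0,"ry":0,"rz":0.583,"fingers":255},{"dx":0.37,"dy":-0.397,"dz":0,"rx":0,"ry":0,"rz":0.583,"fingers":255},{"dx":0.37,"dy":-0.397,"dz":0,"rx":0,"ry":0,"rz":0.583,"fingers":255}]'
python3 -m jog '[{"dx":0.37,"dy":-0.397,"dz":0,"rx":0,"ry":0,"rz":0.583,"fingers":255},{"dx":0.37,"dy":-0.397,"dz":0,"rx":0,"ry":0,"rz":0.583,"fingers":255},{"dx":0.37,"dy":-0.397,"dz":0,"rx":0,"ry":0,"rz":0.583,"fingers":255},{"dx":0.37,"dy":-0.397,"dz":0,"rx":0,"ry":0,"rz":0.583,"fingers":255},{"dx":0,"dy":0,"dz":0,"rx":0,"ry":0,"rz":0,"fingers":255}]'
```

```text
t: 53.25
position: [0.5053, -0.323, 0.0893]
tool_rot: [0.748, 0.664, 0.001, -0.0]
ft_force: [5.9, 2.1, -17.5]
finger_gap: 0.188
grasp_force: 49.7
t: 53.75
position: [0.4814, -0.2862, 0.0893]
tool_rot: [0.851, 0.525, -0.0, -0.0]
ft_force: [5.1, 0.4, -20.4]
finger_gap: 0.191
grasp_force: 49.4
```

```bash

python3 -m jog '[{"dx":0.37,"dy":-0.397,"dz":0.05,"rx":0,"ry":0,"rz":0.583,"fingers":255},{"dx":0.37,"dy":-0.397,"dz":0,"rx":0,"ry":0,"rz":0.583,"fingers":255},{"dx":0.37,"dy":-0.397,"dz":0,"rx":0,"ry":0,"rz":0.583,"fingers":255},{"dx":0.37,"dy":-0.397,"dz":0,"rx":0,"ry":0,"rz":0.583,"fingers":255},{"dx":0.37,"dy":-0.397,"dz":0,"rx":0,"ry":0,"rz":0.583,"fingers":255},{"dx":0.37,"dy":-0.397,"dz":0,"rx":0,"ry":0,"rz":0.583,"fingers":255},{"dx":0.37,"dy":-0.397,"dz":0,"rx":0,"ry":0,"rz":0.583,"fingers":255},{"dx":0,"dy":0,"dz":0,"rx":0,"ry":0,"rz":0,"fingers":255}]'
python3 -c "
from h import *
s=state();print(s['ft_force'],s['ft_torque']); go([.482,-.1873,.09])"
```

```text
t: 54.55
position: [0.4749, -0.2128, 0.0892]
tool_rot: [0.969, 0.245, -0.0, 0.0]
ft_force: [-0.2, -1.1, -9.9]
finger_gap: 0.187
grasp_force: 50.8
[-0.23995952 -1.12090576 -9.91294035] [-0.10112257  0.1501866  -0.27098546]
pos [ 0.4749 -0.2128  0.0892] units [ 0.92 -0.95 -0.04]
x [ 0.88   0.475 -0.001] y [ 0.475 -0.88   0.   ] z [-0.001 -0.    -1.   ]
```

```bash

python3 -m jog '[{"dx":0.37,"dy":-0.397,"dz":0,"rx":0,"ry":0,"rz":0.583,"fingers":255},{"dx":0.37,"dy":-0.397,"dz":0,"rx":0,"ry":0,"rz":0.583,"fingers":255},{"dx":0.17,"dy":-0.18,"dz":0,"rx":0,"ry":0,"rz":0.26,"fingers":255},{"dx":0,"dy":0,"dz":0,"rx":0,"ry":0,"rz":0,"fingers":255}]'
python3 -m jog '[{"dx":0.09,"dy":-0.1,"dz":0,"rx":0,"ry":0,"rz":0.15,"fingers":255},{"dx":0,"dy":0,"dz":0,"rx":0,"ry":0,"rz":0,"fingers":255}]'
python3 -c "
from h import *
s=state();print(s['ft_force'],s['ft_torque']); go([.482,-.1873,.09])"
```

```text
t: 54.95
position: [0.4831, -0.1884, 0.0891]
tool_rot: [0.99, 0.141, -0.001, 0.0]
ft_force: [-2.8, 0.4, -6.1]
finger_gap: 0.193
grasp_force: 51.1
t: 55.15
position: [0.4842, -0.186, 0.0891]
tool_rot: [0.992, 0.128, -0.0, 0.0]
ft_force: [-4.7, 0.0, -3.8]
finger_gap: 0.188
grasp_force: 51.4
[-4.74932825  0.04962013 -3.80304477] [ 0.02367342  0.82743284 -0.26029113]
pos [ 0.4842 -0.186   0.0891] units [-0.12  0.03 -0.04]
x [ 0.967  0.254 -0.001] y [ 0.254 -0.967  0.   ] z [-0.001 -0.    -1.   ]
```

```bash

python3 -m jog '[{"dx":0.07,"dy":-0.1,"dz":0,"rx":0,"ry":0,"rz":0.1,"fingers":255},{"dx":0,"dy":0,"dz":0,"rx":0,"ry":0,"rz":0,"fingers":255}]'
python3 -m jog '[{"dx":0.06,"dy":-0.1,"dz":0,"rx":0,"ry":0,"rz":0.05,"fingers":255},{"dx":0,"dy":0,"dz":0,"rx":0,"ry":0,"rz":0,"fingers":255}]'
python3 -c "
from h import *
s=state();print(s['ft_force'],s['ft_torque']); go([.482,-.1873,.09])"
```

```text
t: 55.35
position: [0.485, -0.1845, 0.0891]
tool_rot: [0.993, 0.12, -0.0, 0.001]
ft_force: [-6.0, -3.1, -3.1]
finger_gap: 0.194
grasp_force: 51.5
t: 55.55
position: [0.485, -0.1844, 0.0891]
tool_rot: [0.993, 0.116, -0.001, 0.002]
ft_force: [-6.4, -8.8, -3.1]
finger_gap: 0.188
grasp_force: 51.5
[-6.36145623 -8.75641526 -3.11146349] [-1.81576449  1.29951523 -0.02943164]
pos [ 0.485  -0.1844  0.0891] units [-0.18  0.11 -0.04]
x [ 0.973  0.23  -0.002] y [ 0.23  -0.973  0.003] z [-0.001 -0.004 -1.   ]
```

```bash

python3 -m jog '[{"dx":0,"dy":0,"dz":0,"rx":0,"ry":0,"rz":0,"fingers":140},{"dx":0,"dy":0,"dz":0,"rx":0,"ry":0,"rz":0,"fingers":130},{"dx":0,"dy":0,"dz":0,"rx":0,"ry":0,"rz":0,"fingers":130},{"dx":0,"dy":0,"dz":-0.7,"rx":0,"ry":0,"rz":0,"fingers":130},{"dx":0,"dy":0,"dz":-0.8,"rx":0,"ry":0,"rz":0,"fingers":130},{"dx":0,"dy":0,"dz":-0.8,"rx":0,"ry":0,"rz":0,"fingers":130},{"dx":0,"dy":0,"dz":0,"rx":0,"ry":0,"rz":0,"fingers":130}]'
python3 -m jog '[{"dx":0.25,"dy":-0.97,"dz":0,"rx":0,"ry":0,"rz":0,"fingers":130},{"dx":0.25,"dy":-0.97,"dz":0,"rx":0,"ry":0,"rz":0,"fingers":130},{"dx":0.25,"dy":-0.97,"dz":0,"rx":0,"ry":0,"rz":0,"fingers":130},{"dx":0.25,"dy":-0.97,"dz":0,"rx":0,"ry":0,"rz":0,"fingers":130},{"dx":0.25,"dy":-0.97,"dz":0,"rx":0,"ry":0,"rz":0,"fingers":130},{"dx":0.25,"dy":-0.97,"dz":0,"rx":0,"ry":0,"rz":0,"fingers":130},{"dx":0.2,"dy":-0.97,"dz":0,"rx":0,"ry":0,"rz":0,"fingers":130},{"dx":0,"dy":0,"dz":0,"rx":0,"ry":0,"rz":0,"fingers":130}]'
python3 - <<'E'
from h import *
for c in ["top","side"]:
    im,d=snapshot(c); 
    for n in ["panel_handle","key_bow"]:print(c,n,[(np.round(o["at"],4).tolist(),round(o["confidence"],2)) for o in landmark_of(c,n)][:2])
cv2.imwrite("pics/shut.png",cv2.resize(im[130:280,250:400],None,fx=4,fy=4,interpolation=cv2.INTER_CUBIC))
go([.487,-.0445,.088])
E
```

```text
t: 56.25
position: [0.4887, -0.1808, 0.1373]
tool_rot: [0.993, 0.117, 0.003, 0.001]
ft_force: [0.4, 0.3, 0.5]
finger_gap: 0.493
grasp_force: 0.0
t: 57.05
position: [0.488, -0.0375, 0.1346]
tool_rot: [0.993, 0.119, 0.0, -0.001]
ft_force: [0.1, -0.0, 0.8]
finger_gap: 0.491
grasp_force: 0.0
top panel_handle [([0.4825, -0.1834, 0.1028], 0.77), ([0.5108, 0.2559, -0.0015], 0.25)]
top key_bow []
side panel_handle [([0.483, -0.1888, 0.0982], 0.8), ([0.5031, -0.0795, -0.001], 0.59)]
side key_bow [([0.4869, -0.0447, 0.1067], 0.54)]
pos [ 0.4877 -0.042   0.1348] units [-0.07  0.11  2.34]
x [ 0.973  0.23  -0.   ] y [ 0.23  -0.973  0.   ] z [-0. -0. -1.]
```

View pics/shut.png

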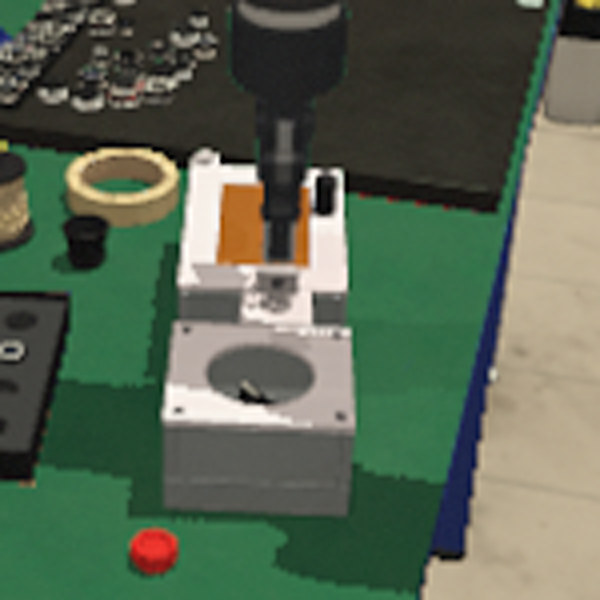

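Panel is shut, fingers above the key (275,285). Grip it and turn back.

```bash

python3 -m jog '[{"dx":-0.07,"dy":0.12,"dz":0.4,"rx":0,"ry":0,"rz":0,"fingers":130},{"dx":0,"dy":0,"dz":0.8,"rx":0,"ry":0,"rz":0,"fingers":130},{"dx":0,"dy":0,"dz":0.8,"rx":0,"ry":0,"rz":0,"fingers":130},{"dx":0,"dy":0,"dz":0.35,"rx":0,"ry":0,"rz":0,"fingers":160},{"dx":0,"dy":0,"dz":0,"rx":0,"ry":0,"rz":0,"fingers":200},{"dx":0,"dy":0,"dz":0,"rx":0,"ry":0,"rz":0,"fingers":230},{"dx":0,"dy":0,"dz":0,"rx":0,"ry":0,"rz":0,"fingers":255},{"dx":0,"dy":0,"dz":0,"rx":0,"ry":0,"rz":0,"fingers":255}]' 50
python3 -m jog '[{"dx":0,"dy":0,"dz":0,"rx":0,"ry":0,"rz":0,"fingers":255},{"dx":0,"dy":0,"dz":0,"rx":0,"ry":0,"rz":0,"fingers":255}]'
python3 -c "
from h import *
s=state();print(s['ft_force'],s['ft_torque']); go([.487,-.0445,.088])"
```

```text
t: 58.15
position: [0.4868, -0.0463, 0.0877]
tool_rot: [0.993, 0.116, -0.0, 0.001]
ft_force: [2.4, -7.5, -10.7]
finger_gap: 0.099
grasp_force: 48.5
t: 58.35
position: [0.4868, -0.0463, 0.0877]
tool_rot: [0.993, 0.116, -0.0, 0.001]
ft_force: [2.2, -7.2, -10.1]
finger_gap: 0.1
grasp_force: 48.5
[  2.23548197  -7.1608589  -10.07027208] [-1.45681978 -0.46076097 -0.19031499]
pos [ 0.4868 -0.0463  0.0877] units [ 0.03 -0.08 -0.01]
x [ 0.973  0.229 -0.   ] y [ 0.229 -0.973  0.002] z [ 0.    -0.002 -1.   ]
```

```bash

python3 -m jog '[{"dx":0,"dy":0.08,"dz":0.03,"rx":0,"ry":0,"rz":-0.9,"fingers":255},{"dx":0,"dy":0,"dz":0,"rx":0,"ry":0,"rz":-0.9,"fingers":255},{"dx":0,"dy":0,"dz":0,"rx":0,"ry":0,"rz":-0.9,"fingers":255},{"dx":0,"dy":0,"dz":0,"rx":0,"ry":0,"rz":-0.9,"fingers":255},{"dx":0,"dy":0,"dz":0,"rx":0,"ry":0,"rz":-0.9,"fingers":255},{"dx":0,"dy":0,"dz":0,"rx":0,"ry":0,"rz":-0.9,"fingers":255}]'
python3 -m jog '[{"dx":0,"dy":0,"dz":0,"rx":0,"ry":0,"rz":-0.9,"fingers":255},{"dx":0,"dy":0,"dz":0,"rx":0,"ry":0,"rz":-0.9,"fingers":255},{"dx":0,"dy":0,"dz":0,"rx":0,"ry":0,"rz":-0.9,"fingers":255},{"dx":0,"dy":0,"dz":0,"rx":0,"ry":0,"rz":-0.9,"fingers":255},{"dx":0,"dy":0,"dz":0,"rx":0,"ry":0,"rz":-0.9,"fingers":255},{"dx":0,"dy":0,"dz":0,"rx":0,"ry":0,"rz":-0.6,"fingers":255},{"dx":0,"dy":0,"dz":0,"rx":0,"ry":0,"rz":0,"fingers":255}]'
python3 -c "
from h import *
s=state();print(s['ft_force'],s['ft_torque']); go([.487,-.0445,.088])"
```

```text
t: 58.95
position: [0.4874, -0.0471, 0.0876]
tool_rot: [0.866, 0.5, -0.0, 0.001]
ft_force: [1.3, -5.4, -4.7]
finger_gap: 0.096
grasp_force: 48.6
t: 59.65
position: [0.488, -0.0474, 0.0877]
tool_rot: [0.618, 0.786, -0.0, 0.001]
ft_force: [3.0, -3.4, -5.6]
finger_gap: 0.098
grasp_force: 48.6
[ 3.04634475 -3.44507807 -5.60318432] [-1.00277967 -0.46528158 -0.03514526]
pos [ 0.488  -0.0474  0.0877] units [ 0.15 -0.01 -0.02]
x [-0.236  0.972 -0.002] y [0.972 0.236 0.001] z [ 0.001 -0.002 -1.   ]
```

```bash

python3 -m jog '[{"dx":0,"dy":0,"dz":0,"rx":0,"ry":0,"rz":-0.15,"fingers":255},{"dx":0,"dy":0,"dz":0,"rx":0,"ry":0,"rz":0,"fingers":255}]'
python3 -c "
from h import *
s=state();print(s['ft_force'],s['ft_torque']); go([.487,-.0445,.088])"
python3 -m jog '[{"dx":0,"dy":0,"dz":0,"rx":0,"ry":0,"rz":0,"fingers":140},{"dx":0,"dy":0,"dz":0,"rx":0,"ry":0,"rz":0,"fingers":130},{"dx":0,"dy":0,"dz":0,"rx":0,"ry":0,"rz":0,"fingers":130},{"dx":0,"dy":0,"dz":-0.7,"rx":0,"ry":0,"rz":0,"fingers":130},{"dx":0,"dy":0,"dz":-0.8,"rx":0,"ry":0,"rz":0,"fingers":130},{"dx":0,"dy":0,"dz":-0.8,"rx":0,"ry":0,"rz":0,"fingers":130},{"dx":0,"dy":0,"dz":-0.4,"rx":0,"ry":0,"rz":0,"fingers":130}]'
python3 -m jog '[{"dx":-1,"dy":0,"dz":0,"rx":0,"ry":0,"rz":0,"fingers":150},{"dx":-1,"dy":0,"dz":0,"rx":0,"ry":0,"rz":0,"fingers":150},{"dx":-1,"dy":0,"dz":0,"rx":0,"ry":0,"rz":0,"fingers":150},{"dx":-1,"dy":0,"dz":0,"rx":0,"ry":0,"rz":0,"fingers":150},{"dx":-1,"dy":0,"dz":0,"rx":0,"ry":0,"rz":0,"fingers":150},{"dx":-1,"dy":0,"dz":0,"rx":0,"ry":0,"rz":0,"fingers":150},{"dx":-1,"dy":0,"dz":0,"rx":0,"ry":0,"rz":0,"fingers":150},{"dx":0,"dy":0,"dz":0,"rx":0,"ry":0,"rz":0,"fingers":150}]'
python3 - <<'E'
from h import *
ims=np.mean([snapshot("top")[0].astype(float) for _ in range(3)],0).astype(np.uint8)
s=np.mean([snapshot("side")[0].astype(float) for _ in range(3)],0).astype(np.uint8)
print(proj("side",[.487,-.0445,.1]),proj("top",[.487,-.0445,.1]),proj("top",[.4805,.031,.03]))
a=cv2.resize(ims[215:270,262:337],None,fx=10,fy=10,interpolation=cv2.INTER_CUBIC); cv2.imwrite("pics/t2.png",a)
cv2.imwrite("pics/t2raw.png",ims);np.save("t2.npy",ims)
E
```

```text
t: 59.85
position: [0.4879, -0.0475, 0.0877]
tool_rot: [0.61, 0.792, -0.001, 0.001]
ft_force: [2.2, -4.9, -5.1]
finger_gap: 0.093
grasp_force: 53.6
[ 2.23020433 -4.92953971 -5.14717271] [-1.08400954 -0.46688748 -0.1911403 ]
pos [ 0.4879 -0.0475  0.0877] units [ 0.15 -0.01 -0.02]
x [-0.256  0.967 -0.002] y [0.967 0.256 0.001] z [ 0.001 -0.002 -1.   ]
t: 60.55
position: [0.4883, -0.0448, 0.1435]
tool_rot: [0.609, 0.793, 0.001, 0.001]
ft_force: [-0.0, 0.5, -0.5]
finger_gap: 0.487
grasp_force: 0.0
t: 61.35
position: [0.5236, -0.1834, 0.1416]
tool_rot: [0.611, 0.792, -0.0, 0.001]
ft_force: [-0.3, 0.2, 1.1]
finger_gap: 0.409
grasp_force: 0.0
(np.float64(319.4766820261212), np.float64(201.143858210227)) (np.float64(315.81326682202433), np.float64(239.70959310417058)) (np.float64(284.99355827107), np.float64(241.50408586100653))
```

View pics/t2.png

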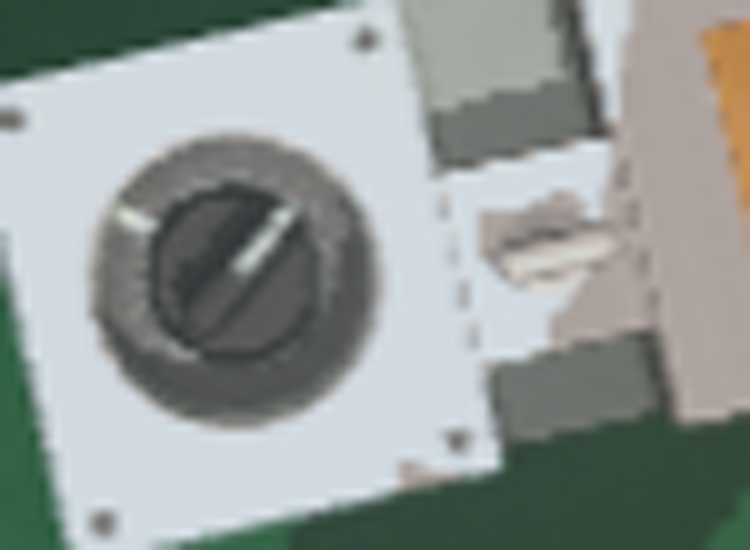

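```bash
cat >> h.py <<'E'
def ray(cam,u,v,z):
    c=get_calibration(cam); K=np.array(c["camera_matrix"]); T=np.array(c["T"])
    d=T[:3,:3]@np.array([(u-K[0,2])/K[0,0],-(v-K[1,2])/K[1,1],-1]); o=T[:3,3]
    return o+d*(z-o[2])/d[2]
def dial(ims):
    F=10; x0,y0=262,215
    a=cv2.resize(ims[y0:y0+55,x0:x0+75],None,fx=F,fy=F,interpolation=cv2.INTER_CUBIC)
    px=lambda x,y:((x+.5)/F-.5+x0,(y+.5)/F-.5+y0)
    g=cv2.cvtColor(a,cv2.COLOR_BGR2GRAY)
    yy,xx=np.mgrid[:g.shape[0],:g.shape[1]]
    # opening: dark region inside plate
    n,l,st,ce=cv2.connectedComponentsWithStats((g<165).astype(np.uint8))
    i=l[310,235]; cnt=max(cv2.findContours((l==i).astype(np.uint8),0,1)[0],key=cv2.contourArea)
    (ex,ey),ax,an=cv2.fitEllipse(cv2.convexHull(cnt)); print("opening",ex,ey,ax,"axis",ray("top",*px(ex,ey),.08).round(4))
    C=ray("top",*px(ex,ey),.08)
    inside=np.hypot(xx-ex,yy-ey)<125
    n,l,st,ce=cv2.connectedComponentsWithStats(((g>150)&inside).astype(np.uint8))
    for i in range(1,n):
        if st[i,4]<150: continue
        y,x=np.nonzero(l==i); vx,vy,cx,cy=cv2.fitLine(np.c_[x,y].astype(np.float32),cv2.DIST_L2,0,.01,.01).ravel()
        r=np.hypot(cx-ex,cy-ey)
        for z in (.031,.059):
            A=ray("top",*px(cx,cy),z);B=ray("top",*px(cx+10*vx,cy+10*vy),z); d=B-A
            if d@(A-C)<0:d=-d
            e=A-C; print("blob",(int(cx),int(cy)),st[i,4],"z",z,"radius",np.hypot(*e[:2]).round(4),"radial ang",np.degrees(np.arctan2(e[1],e[0])).round(1),"line ang",np.degrees(np.arctan2(d[1],d[0])).round(1))
E
python3 -c "
from h import *
dial(np.load('t2.npy')); go([.4805,.031,.1]); print(state()['joint_positions'])"
```

```text
opening 234.14749145507812 281.267333984375 (291.0081787109375, 293.4001159667969) axis [0.4789 0.0315 0.08  ]
blob (139, 222) 550 z 0.031 radius 0.0284 radial ang 60.4 line ang 75.7
blob (139, 222) 550 z 0.059 radius 0.0283 radial ang 59.3 line ang 75.7
blob (264, 240) 993 z 0.031 radius 0.0126 radial ang -42.3 line ang -39.0
blob (264, 240) 993 z 0.059 radius 0.0127 radial ang -39.0 line ang -39.0
pos [ 0.5233 -0.1791  0.1415] units [10.7   0.66  2.08]
x [-0.26   0.966  0.   ] y [0.966 0.26  0.   ] z [-0.  0. -1.]
[ 0.59831932  0.42651096 -0.47855507  1.90745924  0.25219252  0.86674319
  0.25449275]
```

Key is back along the box's y (locked). Pointer at −39° and mark at ≈ 61° in the world: about +100° to turn. Go over the knob, align, look before going in.

```bash

python3 -m jog '[{"dx":0.97,"dy":0.05,"dz":0,"rx":0,"ry":0,"rz":0,"fingers":160},{"dx":0.97,"dy":0.05,"dz":0,"rx":0,"ry":0,"rz":0,"fingers":160},{"dx":0.97,"dy":0.05,"dz":0,"rx":0,"ry":0,"rz":0,"fingers":160},{"dx":0.97,"dy":0.05,"dz":0,"rx":0,"ry":0,"rz":0,"fingers":160},{"dx":0.97,"dy":0.05,"dz":0,"rx":0,"ry":0,"rz":0,"fingers":160},{"dx":0.97,"dy":0.05,"dz":0,"rx":0,"ry":0,"rz":0,"fingers":160},{"dx":0.97,"dy":0.05,"dz":0,"rx":0,"ry":0,"rz":0,"fingers":160},{"dx":0.97,"dy":0.05,"dz":0,"rx":0,"ry":0,"rz":0,"fingers":160}]' 40 >/dev/null
python3 -m jog '[{"dx":0.97,"dy":0.05,"dz":0,"rx":0,"ry":0,"rz":0,"fingers":160},{"dx":0.97,"dy":0.05,"dz":0,"rx":0,"ry":0,"rz":0,"fingers":160},{"dx":0.97,"dy":0.05,"dz":0,"rx":0,"ry":0,"rz":0,"fingers":160},{"dx":0,"dy":0,"dz":0,"rx":0,"ry":0,"rz":-1,"fingers":160},{"dx":0,"dy":0,"dz":0,"rx":0,"ry":0,"rz":-1,"fingers":160},{"dx":0,"dy":0,"dz":0,"rx":0,"ry":0,"rz":-1,"fingers":160},{"dx":0,"dy":0,"dz":0,"rx":0,"ry":0,"rz":-1,"fingers":160},{"dx":0,"dy":0,"dz":0,"rx":0,"ry":0,"rz":-0.2,"fingers":160}]'
python3 -m jog '[{"dx":0,"dy":0,"dz":1,"rx":0,"ry":0,"rz":0,"fingers":160},{"dx":0,"dy":0,"dz":0.8,"rx":0,"ry":0,"rz":0,"fingers":160},{"dx":0,"dy":0,"dz":0,"rx":0,"ry":0,"rz":0,"fingers":160},{"dx":0,"dy":0,"dz":0,"rx":0,"ry":0,"rz":0,"fingers":160}]'
python3 -c "
from h import *
go([.479,.0305,.045]); M=R.from_quat(state()['tool_rot']).as_matrix();print(np.degrees(np.arctan2(M[1,1],M[0,1])),state()['joint_positions'])
im,_=snapshot('side');cv2.imwrite('pics/kn2.png',cv2.resize(im[130:280,250:400],None,fx=4,fy=4,interpolation=cv2.INTER_CUBIC))"
```

```text
t: 63.25
position: [0.4787, 0.0292, 0.1414]
tool_rot: [0.332, 0.943, 0.0, -0.0]
ft_force: [0.3, -0.1, -0.2]
finger_gap: 0.371
grasp_force: 0.0
t: 63.65
position: [0.4789, 0.0291, 0.1055]
tool_rot: [0.334, 0.943, -0.0, -0.0]
ft_force: [0.0, -0.1, 0.3]
finger_gap: 0.375
grasp_force: 0.0
pos [0.4789 0.0291 0.1055] units [0.04 0.06 3.03]
x [-0.777  0.629  0.   ] y [ 0.629  0.777 -0.   ] z [-0.  0. -1.]
50.99920461212201 [ 0.36733385  0.41169881 -0.66846882  2.08857243  0.36881199  0.75792428
  0.35718338]
```

View pics/kn2.png

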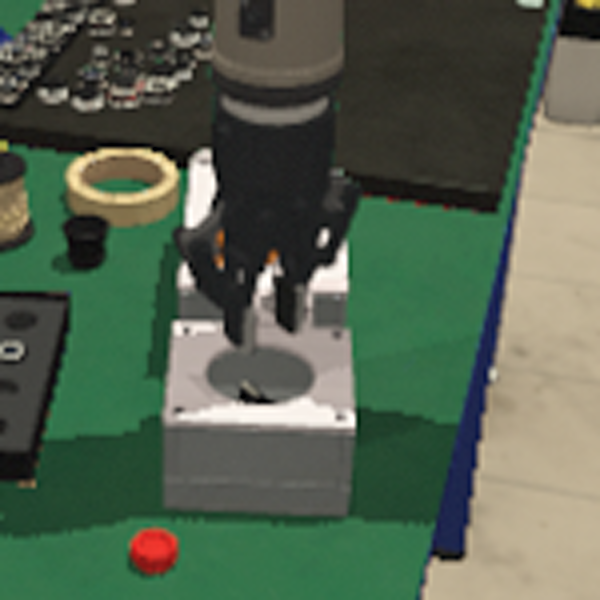

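Fingers centred over the opening, straddling the bar direction. Go in and close.

```bash

python3 -m jog '[{"dx":0.04,"dy":0.05,"dz":0.7,"rx":0,"ry":0,"rz":0,"fingers":160},{"dx":0,"dy":0,"dz":0.8,"rx":0,"ry":0,"rz":0,"fingers":160},{"dx":0,"dy":0,"dz":0.8,"rx":0,"ry":0,"rz":0,"fingers":160},{"dx":0,"dy":0,"dz":0.6,"rx":0,"ry":0,"rz":0,"fingers":160},{"dx":0,"dy":0,"dz":0,"rx":0,"ry":0,"rz":0,"fingers":190},{"dx":0,"dy":0,"dz":0,"rx":0,"ry":0,"rz":0,"fingers":215},{"dx":0,"dy":0,"dz":0,"rx":0,"ry":0,"rz":0,"fingers":255},{"dx":0,"dy":0,"dz":0,"rx":0,"ry":0,"rz":0,"fingers":255}]' 30
python3 -m jog '[{"dx":0,"dy":0,"dz":0,"rx":0,"ry":0,"rz":0,"fingers":255},{"dx":0,"dy":0,"dz":0,"rx":0,"ry":0,"rz":0,"fingers":255}]'
python3 -c "
from h import *
s=state();print(s['ft_force'],s['ft_torque']); go([.479,.0305,.045])
M=R.from_quat(state()['tool_rot']).as_matrix();print(np.degrees(np.arctan2(M[1,1],M[0,1])))"
```

```text
t: 64.5
position: [0.4802, 0.0318, 0.0478]
tool_rot: [0.333, 0.943, 0.002, 0.001]
ft_force: [3.1, 5.6, -9.5]
finger_gap: 0.127
grasp_force: 31.9
t: 64.7
position: [0.4802, 0.0318, 0.0478]
tool_rot: [0.333, 0.943, 0.002, 0.001]
ft_force: [2.7, 5.1, -9.6]
finger_gap: 0.129
grasp_force: 31.8
[ 2.66494514  5.10578611 -9.58904486] [ 0.99760102 -0.62630411 -0.03218375]
pos [0.4802 0.0318 0.0478] units [ 0.   -0.09  0.14]
x [-0.778  0.628 -0.   ] y [0.628 0.778 0.004] z [ 0.003  0.003 -1.   ]
51.10480342488271
```

```bash

python3 -m jog '[{"dx":0,"dy":0.06,"dz":0,"rx":0,"ry":0,"rz":-0.5,"fingers":255},{"dx":0,"dy":0,"dz":0,"rx":0,"ry":0,"rz":-0.8,"fingers":255},{"dx":0,"dy":0,"dz":0,"rx":0,"ry":0,"rz":-0.8,"fingers":255},{"dx":0,"dy":0,"dz":0,"rx":0,"ry":0,"rz":-0.8,"fingers":255},{"dx":0,"dy":0,"dz":0,"rx":0,"ry":0,"rz":-0.8,"fingers":255}]'
python3 -m jog '[{"dx":0,"dy":0,"dz":0,"rx":0,"ry":0,"rz":-0.7,"fingers":255},{"dx":0,"dy":0,"dz":0,"rx":0,"ry":0,"rz":-0.7,"fingers":255},{"dx":0,"dy":0,"dz":0,"rx":0,"ry":0,"rz":-0.7,"fingers":255}]'
python3 -c "
from h import *
s=state();print(s['ft_force'],s['ft_torque']); go([.479,.0305,.045])
M=R.from_quat(state()['tool_rot']).as_matrix();print(np.degrees(np.arctan2(M[1,1],M[0,1])))"
```

```text
t: 65.2
position: [0.4803, 0.0319, 0.0478]
tool_rot: [0.06, 0.998, 0.001, 0.001]
ft_force: [1.8, 4.5, -7.1]
finger_gap: 0.128
grasp_force: 32.1
t: 65.5
position: [0.4803, 0.032, 0.0478]
tool_rot: [-0.097, 0.995, 0.001, 0.001]
ft_force: [1.2, 4.5, -7.7]
finger_gap: 0.127
grasp_force: 32.1
[ 1.19288205  4.51315781 -7.67918683] [ 0.81428771 -0.33519948 -0.05137835]
pos [0.4803 0.032  0.0478] units [ 0.08 -0.06  0.14]
x [-0.981 -0.194 -0.002] y [-0.194  0.981  0.001] z [ 0.002  0.002 -1.   ]
101.15963373306445
```

```bash

python3 -m jog '[{"dx":0,"dy":0,"dz":0,"rx":0,"ry":0,"rz":-0.8,"fingers":255},{"dx":0,"dy":0,"dz":0,"rx":0,"ry":0,"rz":-0.8,"fingers":255},{"dx":0,"dy":0,"dz":0,"rx":0,"ry":0,"rz":-0.8,"fingers":255},{"dx":0,"dy":0,"dz":0,"rx":0,"ry":0,"rz":-0.8,"fingers":255},{"dx":0,"dy":0,"dz":0,"rx":0,"ry":0,"rz":-0.8,"fingers":255},{"dx":0,"dy":0,"dz":0,"rx":0,"ry":0,"rz":-0.8,"fingers":255},{"dx":0,"dy":0,"dz":0,"rx":0,"ry":0,"rz":-0.8,"fingers":255},{"dx":0,"dy":0,"dz":0,"rx":0,"ry":0,"rz":0,"fingers":255}]'
python3 -c "
from h import *
s=state();print(s['ft_force'],s['ft_torque'],s['joint_positions'][6])
M=R.from_quat(state()['tool_rot']).as_matrix();print(np.degrees(np.arctan2(M[1,1],M[0,1])))"
```

```text
t: 66.3
position: [0.4803, 0.0321, 0.0478]
tool_rot: [-0.494, 0.869, 0.001, 0.001]
ft_force: [1.2, 5.1, -5.9]
finger_gap: 0.13
grasp_force: 32.4
[ 1.15523175  5.14674788 -5.85806434] [ 1.03136739 -0.26696263  0.03386617] 1.7128372902737332
149.20651669476152
```

```bash

python3 -m jog '[{"dx":0,"dy":0,"dz":0,"rx":0,"ry":0,"rz":0,"fingers":180},{"dx":0,"dy":0,"dz":0,"rx":0,"ry":0,"rz":0,"fingers":160},{"dx":0,"dy":0,"dz":0,"rx":0,"ry":0,"rz":0,"fingers":160},{"dx":0,"dy":0,"dz":-0.5,"rx":0,"ry":0,"rz":0,"fingers":160},{"dx":0,"dy":0,"dz":-1,"rx":0,"ry":0,"rz":0,"fingers":160},{"dx":0,"dy":0,"dz":-1,"rx":0,"ry":0,"rz":0,"fingers":160},{"dx":0,"dy":0,"dz":-1,"rx":0,"ry":0,"rz":0,"fingers":160},{"dx":0,"dy":0,"dz":-1,"rx":0,"ry":0,"rz":0,"fingers":160}]'
python3 -m jog '[{"dx":0.98,"dy":-0.8,"dz":-0.2,"rx":0,"ry":0,"rz":0,"fingers":160},{"dx":0.98,"dy":-0.8,"dz":0,"rx":0,"ry":0,"rz":0,"fingers":160},{"dx":0.98,"dy":-0.8,"dz":0,"rx":0,"ry":0,"rz":0,"fingers":160},{"dx":0.98,"dy":-0.8,"dz":0,"rx":0,"ry":0,"rz":0,"fingers":160},{"dx":0.98,"dy":-0.8,"dz":0,"rx":0,"ry":0,"rz":0,"fingers":160},{"dx":0.98,"dy":-0.8,"dz":0,"rx":0,"ry":0,"rz":0,"fingers":160},{"dx":0.98,"dy":-0.8,"dz":0,"rx":0,"ry":0,"rz":0,"fingers":160},{"dx":0.98,"dy":-0.8,"dz":0,"rx":0,"ry":0,"rz":0,"fingers":160}]'
python3 - <<'E'
from h import *
ims=np.mean([snapshot("top")[0].astype(float) for _ in range(4)],0).astype(np.uint8); np.save("t3.npy",ims); dial(ims)
s=np.mean([snapshot("side")[0].astype(float) for _ in range(4)],0).astype(np.uint8)
a=cv2.resize(ims[225:258,270:303],None,fx=12,fy=12,interpolation=cv2.INTER_CUBIC)
b=cv2.resize(s[213:238,296:333],None,fx=11,fy=15.84,interpolation=cv2.INTER_CUBIC)
cv2.imwrite("pics/k3.png",np.hstack([a,b[:396]]))
E
```

```text
t: 67.1
position: [0.4797, 0.0309, 0.1388]
tool_rot: [-0.493, 0.87, -0.0, 0.0]
ft_force: [-0.1, -0.3, -0.6]
finger_gap: 0.372
grasp_force: 0.0
t: 67.9
position: [0.5088, -0.1707, 0.1421]
tool_rot: [-0.492, 0.87, -0.0, -0.0]
ft_force: [-0.1, -0.3, 0.2]
finger_gap: 0.373
grasp_force: 0.0
opening 234.09107971191406 281.2958984375 (291.43218994140625, 293.7575988769531) axis [0.4789 0.0315 0.08  ]
blob (139, 222) 583 z 0.031 radius 0.0282 radial ang 60.5 line ang 66.2
blob (139, 222) 583 z 0.059 radius 0.028 radial ang 59.3 line ang 66.2
blob (197, 255) 621 z 0.031 radius 0.0107 radial ang 60.2 line ang 60.4
blob (197, 255) 621 z 0.059 radius 0.0111 radial ang 57.2 line ang 60.4
```

View pics/k3.png

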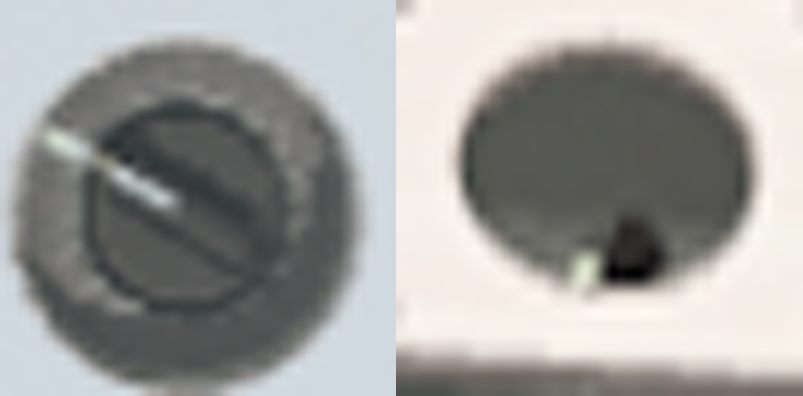

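Pointer and mark practically in line; the numbers say pointer ≈ 59.3°, mark ≈ 61.3°. A small re-grasp to add the last ~2°.

```bash

python3 -m jog '[{"dx":-0.98,"dy":0.8,"dz":0,"rx":0,"ry":0,"rz":0,"fingers":160},{"dx":-0.98,"dy":0.8,"dz":0,"rx":0,"ry":0,"rz":0,"fingers":160},{"dx":-0.98,"dy":0.8,"dz":0,"rx":0,"ry":0,"rz":0,"fingers":160},{"dx":-0.98,"dy":0.8,"dz":0,"rx":0,"ry":0,"rz":0,"fingers":160},{"dx":-0.98,"dy":0.8,"dz":0,"rx":0,"ry":0,"rz":0,"fingers":160},{"dx":-0.98,"dy":0.8,"dz":0,"rx":0,"ry":0,"rz":0,"fingers":160},{"dx":-0.98,"dy":0.8,"dz":0,"rx":0,"ry":0,"rz":0,"fingers":160},{"dx":-0.98,"dy":0.8,"dz":0,"rx":0,"ry":0,"rz":0,"fingers":160}]'
python3 -m jog '[{"dx":0,"dy":0,"dz":0.2,"rx":0,"ry":0,"rz":0,"fingers":160},{"dx":0,"dy":0,"dz":0,"rx":0,"ry":0,"rz":0,"fingers":160},{"dx":0,"dy":0,"dz":0,"rx":0,"ry":0,"rz":0,"fingers":160}]'
python3 -c "
from h import *
go([.4803,.0323,.048])
M=R.from_quat(state()['tool_rot']).as_matrix();print(np.degrees(np.arctan2(M[1,1],M[0,1])))"
```

```text
t: 69.1
position: [0.4792, 0.0326, 0.1415]
tool_rot: [-0.493, 0.87, -0.0, 0.0]
ft_force: [0.6, -0.6, 0.6]
finger_gap: 0.375
grasp_force: 0.0
t: 69.4
position: [0.4796, 0.0303, 0.1371]
tool_rot: [-0.492, 0.87, -0.0, -0.0]
ft_force: [0.3, -0.1, 0.0]
finger_gap: 0.367
grasp_force: 0.0
pos [0.4796 0.0303 0.1371] units [-0.11  0.02  4.46]
x [-0.515 -0.857  0.001] y [-0.857  0.515  0.   ] z [-0.    -0.001 -1.   ]
149.00423745312045
```

```bash

python3 -m jog '[{"dx":-0.1,"dy":0.02,"dz":0.6,"rx":0,"ry":0,"rz":0,"fingers":160},{"dx":0,"dy":0,"dz":1,"rx":0,"ry":0,"rz":0,"fingers":160},{"dx":0,"dy":0,"dz":1,"rx":0,"ry":0,"rz":0,"fingers":160},{"dx":0,"dy":0,"dz":1,"rx":0,"ry":0,"rz":0,"fingers":160},{"dx":0,"dy":0,"dz":0.85,"rx":0,"ry":0,"rz":0,"fingers":160},{"dx":0,"dy":0,"dz":0,"rx":0,"ry":0,"rz":0,"fingers":190},{"dx":0,"dy":0,"dz":0,"rx":0,"ry":0,"rz":0,"fingers":215},{"dx":0,"dy":0,"dz":0,"rx":0,"ry":0,"rz":0,"fingers":255}]' 30
python3 -m jog '[{"dx":0,"dy":0,"dz":0,"rx":0,"ry":0,"rz":0,"fingers":255},{"dx":0,"dy":0,"dz":0,"rx":0,"ry":0,"rz":-0.2,"fingers":255},{"dx":0,"dy":0,"dz":0,"rx":0,"ry":0,"rz":0,"fingers":255},{"dx":0,"dy":0,"dz":0,"rx":0,"ry":0,"rz":0,"fingers":255}]'
python3 -c "
from h import *
s=state();print(s['ft_force'],s['ft_torque'])
M=R.from_quat(s['tool_rot']).as_matrix();print(np.degrees(np.arctan2(M[1,1],M[0,1])))"
```

```text
t: 70.2
position: [0.4805, 0.0327, 0.0484]
tool_rot: [-0.492, 0.87, 0.0, 0.0]
ft_force: [0.1, 0.9, -8.0]
finger_gap: 0.125
grasp_force: 31.0
t: 70.6
position: [0.4804, 0.0327, 0.0484]
tool_rot: [-0.506, 0.863, -0.0, -0.0]
ft_force: [0.7, -0.1, -7.8]
finger_gap: 0.13
grasp_force: 31.2
[ 0.67542304 -0.05945831 -7.79473766] [ 0.14366973 -0.05840977  0.08247117]
150.74096012006981
```

Knob at ≈ 60.8°. Release, withdraw, last check.

```bash

python3 -m jog '[{"dx":0,"dy":0,"dz":0,"rx":0,"ry":0,"rz":0,"fingers":180},{"dx":0,"dy":0,"dz":0,"rx":0,"ry":0,"rz":0,"fingers":160},{"dx":0,"dy":0,"dz":0,"rx":0,"ry":0,"rz":0,"fingers":160},{"dx":0,"dy":0,"dz":-0.5,"rx":0,"ry":0,"rz":0,"fingers":160},{"dx":0,"dy":0,"dz":-1,"rx":0,"ry":0,"rz":0,"fingers":160},{"dx":0,"dy":0,"dz":-1,"rx":0,"ry":0,"rz":0,"fingers":160},{"dx":0,"dy":0,"dz":-1,"rx":0,"ry":0,"rz":0,"fingers":160},{"dx":0,"dy":0,"dz":-1,"rx":0,"ry":0,"rz":0,"fingers":160}]'
python3 -m jog '[{"dx":0.98,"dy":-0.8,"dz":-0.2,"rx":0,"ry":0,"rz":0,"fingers":160},{"dx":0.98,"dy":-0.8,"dz":-0.5,"rx":0,"ry":0,"rz":0,"fingers":160},{"dx":0.98,"dy":-0.8,"dz":-0.5,"rx":0,"ry":0,"rz":0,"fingers":160},{"dx":0.98,"dy":-0.8,"dz":0,"rx":0,"ry":0,"rz":0,"fingers":160},{"dx":0.98,"dy":-0.8,"dz":0,"rx":0,"ry":0,"rz":0,"fingers":160},{"dx":0.98,"dy":-0.8,"dz":0,"rx":0,"ry":0,"rz":0,"fingers":160},{"dx":0.98,"dy":-0.8,"dz":0,"rx":0,"ry":0,"rz":0,"fingers":160},{"dx":0,"dy":0,"dz":0,"rx":0,"ry":0,"rz":0,"fingers":160}]'
python3 - <<'E'
from h import *
ims=np.mean([snapshot("top")[0].astype(float) for _ in range(4)],0).astype(np.uint8); dial(ims); cells()
a=cv2.resize(ims[215:270,262:337],None,fx=10,fy=10,interpolation=cv2.INTER_CUBIC); cv2.imwrite("pics/end.png",a)
E
```

```text
t: 71.4
position: [0.4804, 0.033, 0.1399]
tool_rot: [-0.506, 0.863, -0.0, 0.0]
ft_force: [-0.8, -0.5, 0.5]
finger_gap: 0.373
grasp_force: 0.0
t: 72.2
position: [0.5114, -0.1457, 0.1626]
tool_rot: [-0.503, 0.864, -0.001, -0.0]
ft_force: [-0.2, 0.1, 0.5]
finger_gap: 0.368
grasp_force: 0.0
opening 234.0207977294922 281.2515563964844 (291.6163330078125, 293.66546630859375) axis [0.4789 0.0316 0.08  ]
blob (138, 222) 525 z 0.031 radius 0.0286 radial ang 60.7 line ang 61.4
blob (138, 222) 525 z 0.059 radius 0.0284 radial ang 59.5 line ang 61.4
blob (196, 255) 718 z 0.031 radius 0.0109 radial ang 60.7 line ang 59.6
blob (196, 255) 718 z 0.059 radius 0.0113 radial ang 57.8 line ang 59.6
cell? 521.8 350.7 dia 27.5 z 19.0 red
cell? 518.7 143.4 dia 29.6 z 16.8 red
cell? 510.3 252.6 dia 32.4 z 35.3
```

View pics/end.png

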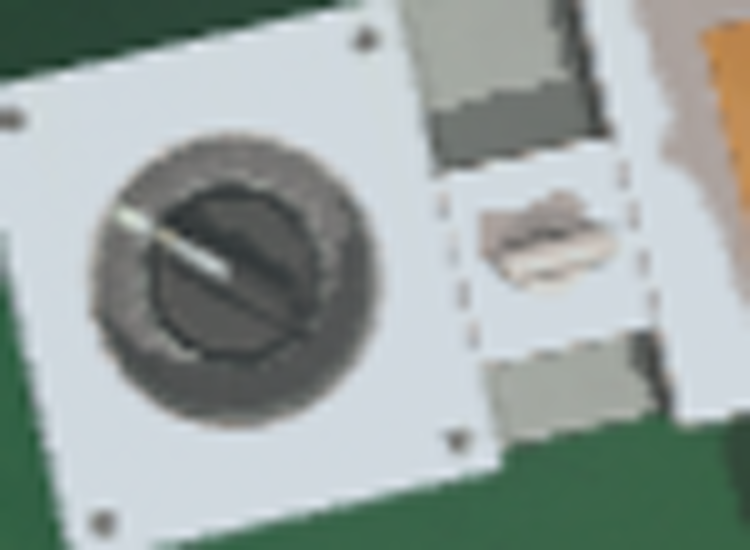

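The pointer line at (200,255) now runs straight into the mark at (138,222). The key at (555,250) is locked, the panel is shut and the arm is clear.

```bash
python3 -c "
from bench import finish_job
print(finish_job())"
```

```text
the job is handed in; nothing more can be done
None
```

The job is handed in: all four cells stand in the chamber, the panel is shut and locked, and the timer pointer is on its mark to within about 1–2° by camera; simulator time was about 72 s of the 210 s allowed.

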